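# Medicines out of the seasonings

## Robot

A 6-joint arm with a two-finger parallel gripper is mounted at the origin on a cart in front of the work surface, level with it; the furniture and walls round the work are solid. World frame = base frame: x ahead of the robot, y to its left, z up, the work surface at z = 0. Lengths are in m, angles in rad, forces in N, time in s.
With the tool pointing down it reaches from about 0.325 to 0.9 m from the base axis. Payload 6.1 kg.
Tool frame: the origin (TCP) lies midway between the tips of the shut fingers; the grasp point (between the pads) lies 19 mm behind it; z points along the fingers, y is the line along which they close (so a half turn about z gives the same grasp; the last joint's range is limited). The gripper opens to 87 mm and grips with 3 to 60 N. Pads are 19 mm wide; open, the fingers measure 117 mm over their backs; the gripper's body (75 mm by 190 mm) begins 51 mm behind the grasp point.
Start: joints at [1.051, 0.22, 1.526, -0, 1.395, -0.126], TCP at [0.24, 0.577, 0.223] pointing down, gripper open.
Joint ranges: [-2.98, 2.98], [-0.91, 2.08], [0.09, 2.57], [-1.24, 4.39], [0.2, 2.65], [-2.68, 2.68]. Speed limits (rad/s): [2.57, 2.57, 3.01, 3.14, 3.14, 3.14].

## Interface

Orientations are given as a unit quaternion [w, x, y, z].
In Python, from rig import r gives the robot as it stands. The module is installed in compiled form; this text tells all that it offers.
- The arm moves only by the tool arm_command, never from a script. Its argument "targets" is a list of rows, each an object with "translation": the shift along the world's x, y, z in units of 50 mm (1.0 is 50 mm), a list of three; "twist": the turn, a rotation vector about the world's x, y, z in units of 5 degrees (1.0 is 5 degrees), a list of three. A call has 1 to 12 rows; each row shifts and turns the commanded pose from where the row before left it; what a row does not reach is not made up. A row lasts 1/10 s, in which the tool goes at most 50 mm and 8.59 degrees, less where a joint would pass 70% of its speed; a pose out of reach is approached as far as the arm can. A call is refused whole if a number of a shift passes 1 or a number of a turn 1, either way. A call with a gripper value outside its range is refused whole. "fingers" is the closure, from -1 (fully open) to 1 (shut), set as the call begins (left out, the last holds). The fingers move at their own pace and stop on an object; "force" is the grip in N (left out, the last holds). Time passes only in rows, so rows that do not move let the fingers close. It gives the time, the measured TCP pose, the force, the opening and the grip force at its end, in the units of the state.
- r.read_state(): the state, without advancing time (a new reading comes with each control period).
- r.grab_frame(name): name is "side" or "top" or "wrist"; returns the picture (400x640x3 uint8, red, green, blue); there is no depth.
- r.camera_info(name): a dict with "mtx" (3x3 intrinsics, pixels), "xyz" and "attitude" of the camera in the world. Camera axes: x right, y down, z forward; pixel columns grow to the right and rows downward; lengths in m; the calibration is good to about 2 mm. A picture is of the moment at which its call begins: read the wrist's pose just before it. camera_info takes no time and is no camera call; for the wrist camera it gives the pose at the moment of the call.
- r.close_job(): hands the job in; it is judged then, once.
The state is a dict: "time": time; "qpos": joint angles; "joint_vel": joint speeds; "tau": joint torques, N m; "ee_pos": TCP position; "tcp_rot": TCP orientation; "ft_force": force on the tool from outside, world axes, zero at the start; "moment": the same for the moment, N m; "gripper_width": finger opening in m; "finger_force": force on a finger pad.
Only numpy, scipy, OpenCV 4.12 (cv2) and the standard library are available. Lean on these libraries where they do the work, as an engineer would, in place of code of your own. Each camera call takes 0.05 s, during which the arm holds its last target. There are 200 camera calls.

## Task

Medicines and seasonings have got mixed along the front of the counter: put the spice jar and the salt shaker into the two empty bays of the wooden rack, one in each, the tablet bottle upright in the bottle bay of the grey medicine tray, and both cartons in the tray's carton bay, the deep one flat on the floor and the slim one lying lengthways and centred on top of it. Never let the jar, the shaker or the bottle fall over, and leave the jar already in the rack, the brass scoop and the teaspoon where they are.

Things in the scene. Friction and masses are not known exactly. Their poses are not given: they have to be found in the camera images.
- spice_jar: Loose round spice jar with a dark label and a dark brown-black cap, diameter 41, height 105, standing upright. Origin: centre of its underside, z up along it. It is the one on the open counter (its twin stands in the rack). Sizes in mm.
- salt_shaker: Loose plain steel-grey round salt shaker with a holed top, no label, diameter 41 mm, height 76, standing upright. Origin: centre of its underside, z up.
- tablet_bottle: Loose white medicine bottle with a white ribbed cap, round body of diameter 54 up to height 75 (shoulder to 84), cap diameter 48 from 84 to 101. Stands upright. Origin: centre of its underside, z up. Sizes in mm.
- deep_carton: Loose deep medicine carton, white with an orange band, 42 (x) by 70 (y) by 45 high, lying flat; grasp it across the 42. Origin: centre of its underside. Sizes in mm.
- slim_carton: Loose slim medicine carton, white with a blue band, 36 (x) by 66 (y) by 16 high, lying flat; grasp it across the 36. Origin: centre of its underside. Sizes in mm.
- spice_rack: Fixed light wooden spice rack, 80 (x) by 216 (y) mm; three bays of 60 by 60 inside in a row along y, centres y = -68, 0, +68. Bay floors are 12 above the counter; dowel rails and dividers reach z = 38, end panels 46. The middle bay holds a jar already, the two end bays are empty. Origin: on the counter under its centre; x points away from the robot at yaw 0.
- medicine_tray: Fixed dark grey plastic tray, 118 (x) by 216 (y) mm, walls 25 high, floor 4 thick; three bays side by side, each 102 long in x: carton bay 64 wide, centre y = -68 (robot's right at yaw 0); middle bay 54 wide, taken by a flat tablet strip; bottle bay, the widest, 74 wide, centre y = +63 (left). Origin: on the counter under its centre; x points away from the robot at yaw 0.
- rack_jar: Bystander: the jar standing in the rack's middle bay, diameter 41, height 105, dark cap. Origin: centre of its underside. Sizes in mm.
- brass_scoop: Bystander: small brass scoop, 159 by 39 by 22, on the counter at the left. Origin: under its centre, x along it. Sizes in mm.
- teaspoon: Bystander: metal teaspoon, 137 by 28 by 13, on the counter at the right. Origin: under its centre, x along it. Sizes in mm.

How it is judged:
At the end, for the whole second after the job is handed in: Jar and shaker upright on the floors of the rack's two end bays, centred to 14 mm; bottle upright and deep carton flat on the floors of their tray bays (15 mm across, 28 and 20 mm along); slim carton flat on the deep one, centred to 14 mm and 0.3 rad; all at rest; bystanders moved under 30 mm ((y of spice_jar in the frame of spice_rack between -0.082 and -0.054 m or y of spice_jar in the frame of spice_rack between 0.054 and 0.082 m) and x of spice_jar in the frame of spice_rack between -0.014 and 0.014 m and z of spice_jar in the frame of spice_rack between 0.008 and 0.016 m and angle between each of spice_jar, salt_shaker, tablet_bottle, deep_carton, slim_carton, rack_jar's own z axis and vertical below 0.1 rad and linear speed of each of spice_jar, salt_shaker, tablet_bottle, deep_carton, slim_carton below 0.02 m/s and angular speed of each of spice_jar, salt_shaker, tablet_bottle, deep_carton, slim_carton below 0.2 rad/s and (y of salt_shaker in the frame of spice_rack between -0.082 and -0.054 m or y of salt_shaker in the frame of spice_rack between 0.054 and 0.082 m) and x of salt_shaker in the frame of spice_rack between -0.014 and 0.014 m and z of salt_shaker in the frame of spice_rack between 0.008 and 0.016 m and x of tablet_bottle in the frame of medicine_tray between -0.028 and 0.028 m and y of tablet_bottle in the frame of medicine_tray between 0.048 and 0.078 m and z of tablet_bottle in the frame of medicine_tray between 0 and 0.008 m and x of deep_carton in the frame of medicine_tray between -0.02 and 0.02 m and y of deep_carton in the frame of medicine_tray between -0.083 and -0.053 m and z of deep_carton in the frame of medicine_tray between 0 and 0.008 m and horizontal distance between slim_carton and deep_carton below 0.014 m and z of slim_carton in the frame of deep_carton between 0.041 and 0.049 m and angle between the y axis of slim_carton and the y axis of deep_carton, either way round below 0.3 rad and distance of each of rack_jar, brass_scoop, teaspoon from where it was at the start of the episode below 0.03 m); the robot touches nothing.
It fails at once if the spice jar, salt shaker or tablet bottle is tipped over (angle between any of spice_jar, salt_shaker, tablet_bottle's own z axis and vertical above 0.7 rad).
It fails at once if a bystander (the jar in the rack, the brass scoop, the teaspoon) is shoved out of its place (distance of any of rack_jar, brass_scoop, teaspoon from where it was at the start of the episode above 0.03 m).
It also fails if it takes over 136 s, if anything falls off the work surface, if the arm or the gripper's body presses on something with over 40 N, if the wrist force passes 120 N, or if a joint passes its speed limit or range.

## Working session

There is one attempt and no reset: what is moved stays moved. The work goes in short steps, Python scripts to look and compute and a tool call to move; the robot and the scene stay as the last step left them, time stands still between calls to the robot, and variables do not carry over. Pictures are saved under pics/ and viewed, at most 14 in all, crops included, and the job is handed in when it is done.

Besides the shell and the picture viewer there is one more tool, called after "Call:" in YAML: its name, and indented under it one key for each argument. arm_command: Moves the arm, as the interface text tells. Its arguments: {"type":"object","properties":{"targets":{"type":"array","items":{"type":"object","properties":{"translation":{"type":"array","items":{"type":"number"}},"twist":{"type":"array","items":{"type":"number"}}}}},"fingers":{"type":"number"},"force":{"type":"number"}},"required":["targets"]}

```bash
mkdir -p pics; python3 - <<'E'
from rig import r
import cv2,numpy as np
s=r.read_state();print({k:np.round(v,3).tolist() for k,v in s.items()})
for n in("top","side","wrist"):
    c=r.camera_info(n);print(n,{k:np.round(v,4).tolist() for k,v in c.items()})
    f=r.grab_frame(n);cv2.imwrite(f"pics/{n}0.png",f[:,:,::-1])
E
```

```text
{'time': 0.0, 'qpos': [1.051, 0.221, 1.528, -0.0, 1.395, -0.126], 'joint_vel': [-0.001, -0.001, 0.0, 0.001, 0.001, -0.0], 'tau': [-0.0, -49.457, -38.74, 0.07, 0.056, -0.0], 'ee_pos': [0.24, 0.577, 0.221], 'tcp_rot': [-0.0, 0.196, 0.981, -0.001], 'ft_force': [0.09, 0.293, -0.111], 'moment': [0.038, -0.004, 0.041], 'finger_force': 0.0, 'gripper_width': 0.087}
top {'mtx': [[436.1591, 0.0, 316.2395], [0.0, 436.1591, 194.632], [0.0, 0.0, 1.0]], 'xyz': [-0.1115, -0.0105, 1.5753], 'attitude': [-0.1456, 0.7492, -0.6331, 0.1291]}
side {'mtx': [[453.6886, 0.0, 325.5758], [0.0, 453.6886, 196.9602], [0.0, 0.0, 1.0]], 'xyz': [0.3465, -1.2098, 0.6768], 'attitude': [-0.5287, 0.8461, -0.0599, 0.0312]}
wrist {'mtx': [[354.0274, 0.0, 314.3013], [0.0, 354.0274, 196.7569], [0.0, 0.0, 1.0]], 'xyz': [0.1765, 0.6022, 0.3833], 'attitude': [0.1052, 0.8248, 0.5511, 0.0696]}
```

View pics/top0.png

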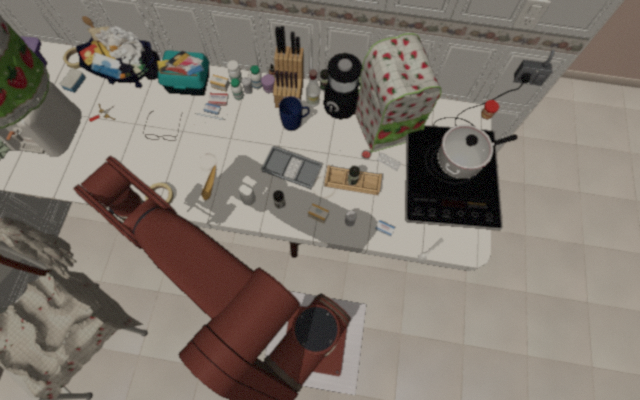

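View pics/side0.png

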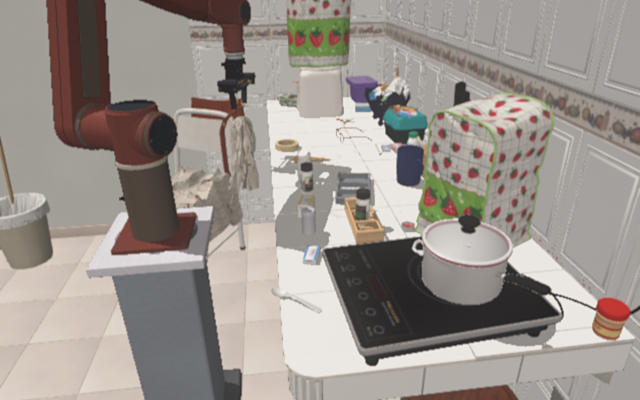

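The top view shows bottle (247,188), spice jar (279,198), deep carton (318,212), shaker (350,216), slim carton (385,227), tray (292,166), rack (353,179), scoop (209,183) and spoon (430,247). The side view confirms that everything is standing. I'll get coarse positions and an enlarged crop next.

```bash
cat > h.py <<'E'
import numpy as np,cv2
from scipy.spatial.transform import Rotation as R
from rig import r
def rot(q): return R.from_quat(np.roll(q,-1)).as_matrix()
def back(c,uv,z):
    d=rot(c["attitude"])@np.linalg.inv(c["mtx"])@np.array([uv[0],uv[1],1.])
    p=np.array(c["xyz"]);return p+d*(z-p[2])/d[2]
def proj(c,P):
    q=(np.atleast_2d(P)-c["xyz"])@rot(c["attitude"]);q=q@np.array(c["mtx"]).T
    return q[:,:2]/q[:,2:]
def tri(obs):
    A=np.zeros((3,3));b=np.zeros(3)
    for c,uv in obs:
        d=rot(c["attitude"])@np.linalg.inv(c["mtx"])@np.array([uv[0],uv[1],1.]);d/=np.linalg.norm(d)
        M=np.eye(3)-np.outer(d,d);A+=M;b+=M@np.array(c["xyz"])
    return np.linalg.solve(A,b)
E
python3 - <<'E'
from h import *
c=r.camera_info("top")
print("attitude down check",rot(c["attitude"])[:,2])
for n,uv in dict(bottle=(247,188),jar=(279,198),deep=(318,212),shaker=(350,216),slim=(385,227),tray=(292,166),rack=(353,179),scoop=(209,183),spoon=(430,247)).items(): print(n,back(c,uv,.04)[:2].round(3))
im=cv2.imread("pics/top0.png")[140:265,190:450]
cv2.imwrite("pics/top0c.png",cv2.resize(im,None,fx=3,fy=3,interpolation=cv2.INTER_CUBIC))
s=r.read_state();print(rot(s["tcp_rot"]).round(3));w=r.camera_info("wrist");T=rot(s["tcp_rot"]);print((T.T@(w["xyz"]-np.array(s["ee_pos"]))).round(3),(T.T@rot(w["attitude"])).round(3))
E
```

```text
attitude down check [ 0.37774684  0.05471082 -0.92429111]
bottle [0.498 0.346]
jar [0.479 0.217]
deep [0.448 0.062]
shaker [ 0.452 -0.058]
slim [ 0.431 -0.192]
tray [0.62  0.194]
rack [ 0.605 -0.049]
scoop [0.494 0.494]
spoon [ 0.383 -0.362]
[[-0.923  0.384 -0.001]
 [ 0.384  0.923 -0.001]
 [ 0.    -0.002 -1.   ]]
[ 0.068 -0.001 -0.162] [[ 0.001 -0.968 -0.25 ]
 [ 1.     0.001  0.001]
 [-0.001 -0.25   0.968]]
```

View pics/top0c.png

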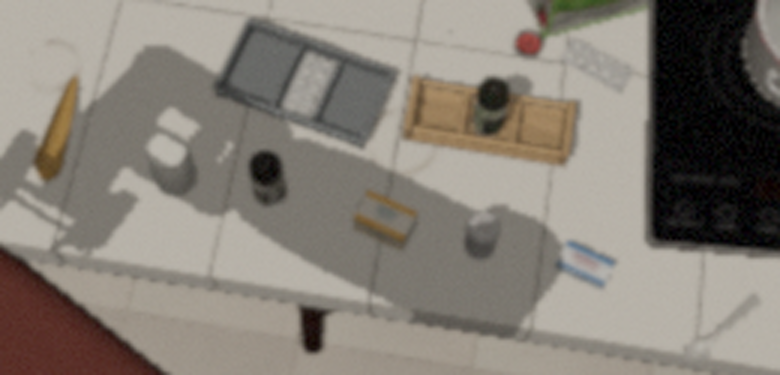

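The enlarged crop confirms the layout but is too coarse to grasp from. Next I'll take wrist views from two places.

Call:
arm_command:
  targets:
    - {"translation": [0.33, -0.5, 0.22], "twist": [0, 0, 0.4]}
    - {"translation": [0.33, -0.5, 0.22], "twist": [0, 0, 0.4]}
    - {"translation": [0.33, -0.5, 0.22], "twist": [0, 0, 0.4]}
    - {"translation": [0.33, -0.5, 0.22], "twist": [0, 0, 0.4]}
    - {"translation": [0.33, -0.5, 0.22], "twist": [0, 0, 0.4]}
    - {"translation": [0.33, -0.5, 0.22], "twist": [0, 0, 0.4]}
    - {"translation": [0.33, -0.5, 0.22], "twist": [0, 0, 0.4]}
    - {"translation": [0.33, -0.5, 0.22], "twist": [0, 0, 0.4]}
    - {"translation": [0.33, -0.5, 0.22], "twist": [0, 0, 0.4]}
    - {"translation": [0.33, -0.5, 0.22], "twist": [0, 0, 0.4]}
    - {"translation": [0.33, -0.5, 0.22], "twist": [0, 0, 0.5]}
    - {"translation": [0, 0, 0], "twist": [0, 0, 0]}

```text
time: 1.35
ee_pos: [0.4235, 0.2999, 0.3451]
tcp_rot: [0.001, 0.002, 1.0, 0.0]
ft_force: [-1.1, 1.1, 0.3]
gripper_width: 0.0871
finger_force: 0.0
```

```bash
cat > snap.py <<'E'
import sys,json
from h import *
n=sys.argv[1]
c=r.camera_info("wrist");f=r.grab_frame("wrist")
cv2.imwrite(f"pics/{n}.png",f[:,:,::-1]);json.dump({k:np.array(v).tolist() for k,v in c.items()},open(f"pics/{n}.json","w"))
s=r.read_state();print(s["time"],s["ee_pos"],rot(s["tcp_rot"]).round(3).tolist(),s["qpos"])
E
python3 snap.py A
```

```text
1.4 [0.42232722 0.30112938 0.34414913] [[-1.0, 0.004, 0.001], [0.004, 1.0, 0.001], [-0.001, 0.001, -1.0]] [ 4.67268866e-01 -8.96790653e-02  1.62735607e+00  3.42809390e-05
  1.60267300e+00 -1.09914552e+00]
```

Call:
arm_command:
  targets:
    - {"translation": [0, -0.6, 0], "twist": [0, 0, 0]}
    - {"translation": [0, -0.6, 0], "twist": [0, 0, 0]}
    - {"translation": [0, -0.6, 0], "twist": [0, 0, 0]}
    - {"translation": [0, -0.6, 0], "twist": [0, 0, 0]}
    - {"translation": [0, -0.6, 0], "twist": [0, 0, 0]}
    - {"translation": [0, -0.6, 0], "twist": [0, 0, 0]}
    - {"translation": [0, -0.6, 0], "twist": [0, 0, 0]}
    - {"translation": [0, -0.6, 0], "twist": [0, 0, 0]}
    - {"translation": [0, -0.6, 0], "twist": [0, 0, 0]}
    - {"translation": [0, -0.6, 0], "twist": [0, 0, 0]}
    - {"translation": [0, 0, 0], "twist": [0, 0, 0]}
    - {"translation": [0, 0, 0], "twist": [0, 0, 0]}

```text
time: 2.6
ee_pos: [0.4211, 0.0027, 0.343]
tcp_rot: [-0.0, 0.001, 1.0, 0.0]
ft_force: [0.7, -0.4, 0.9]
gripper_width: 0.0871
finger_force: 0.0
```

```bash
python3 snap.py B
```

```text
2.65 [0.42113171 0.00315016 0.34305546] [[-1.0, 0.001, -0.001], [0.001, 1.0, 0.001], [0.001, 0.001, -1.0]] [-1.80897589e-01 -3.36763154e-01  1.83737569e+00  7.77237289e-04
  1.64193297e+00 -1.75059911e+00]
```

View pics/A.png

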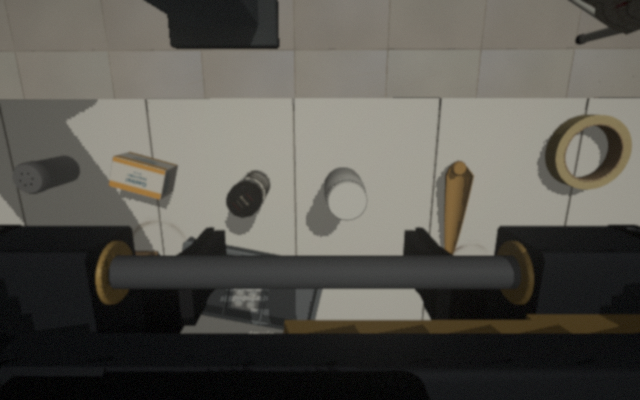

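View pics/B.png

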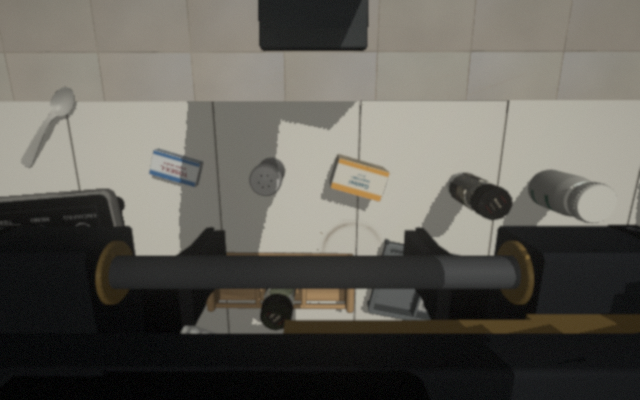

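View A (rows down = +x): shaker top (31,178), deep carton (143,176), jar cap (244,199), bottle cap (347,200), and scoop (457,205). View B: slim carton (175,167), shaker (266,178), deep carton (360,179), jar (493,200), bottle (590,201). The gripper hides the rack and tray, so I'll move forward for two views of them.

Call:
arm_command:
  targets:
    - {"translation": [0.5, -0.05, -0.1], "twist": [0, 0, 0]}
    - {"translation": [0.5, -0.05, -0.1], "twist": [0, 0, 0]}
    - {"translation": [0.5, -0.05, -0.1], "twist": [0, 0, 0]}
    - {"translation": [0.5, -0.05, -0.1], "twist": [0, 0, 0]}
    - {"translation": [0.5, -0.05, -0.1], "twist": [0, 0, 0]}
    - {"translation": [0.5, -0.05, -0.1], "twist": [0, 0, 0]}
    - {"translation": [0.5, -0.05, -0.1], "twist": [0, 0, 0]}
    - {"translation": [0.5, -0.05, -0.1], "twist": [0, 0, 0]}
    - {"translation": [0, 0, 0], "twist": [0, 0, 0]}
    - {"translation": [0, 0, 0], "twist": [0, 0, 0]}

```text
time: 3.65
ee_pos: [0.621, -0.0161, 0.3025]
tcp_rot: [-0.001, -0.0, 1.0, 0.0]
ft_force: [-0.1, 0.2, 0.2]
gripper_width: 0.087
finger_force: 0.0
```

```bash
python3 snap.py C
```

```text
3.7 [ 0.62085282 -0.01634108  0.30317305] [[-1.0, -0.001, -0.001], [-0.001, 1.0, 0.0], [0.001, 0.0, -1.0]] [-1.53345881e-01  1.72965233e-01  1.43134668e+00  2.42972046e-04
  1.53848046e+00 -1.72466052e+00]
```

Call:
arm_command:
  targets:
    - {"translation": [0, 0.5, 0], "twist": [0, 0, 0]}
    - {"translation": [0, 0.5, 0], "twist": [0, 0, 0]}
    - {"translation": [0, 0.5, 0], "twist": [0, 0, 0]}
    - {"translation": [0, 0.5, 0], "twist": [0, 0, 0]}
    - {"translation": [0, 0.5, 0], "twist": [0, 0, 0]}
    - {"translation": [0, 0.5, 0], "twist": [0, 0, 0]}
    - {"translation": [0, 0.5, 0], "twist": [0, 0, 0]}
    - {"translation": [0, 0.5, 0], "twist": [0, 0, 0]}
    - {"translation": [0, 0, 0], "twist": [0, 0, 0]}
    - {"translation": [0, 0, 0], "twist": [0, 0, 0]}

```text
time: 4.7
ee_pos: [0.6206, 0.1828, 0.3043]
tcp_rot: [0.0, -0.0, 1.0, -0.0]
ft_force: [-0.9, -0.3, -0.5]
gripper_width: 0.0869
finger_force: 0.0
```

```bash
python3 snap.py D
```

```text
4.75 [0.62081331 0.18205259 0.30415116] [[-1.0, 0.0, 0.001], [0.0, 1.0, -0.0], [-0.001, -0.0, -1.0]] [ 1.63720279e-01  2.34389083e-01  1.35876700e+00 -4.90809564e-04
  1.54785521e+00 -1.40657377e+00]
```

View pics/C.png

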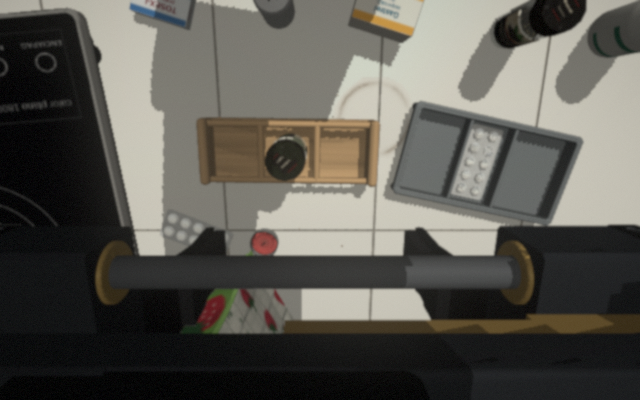

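View pics/D.png

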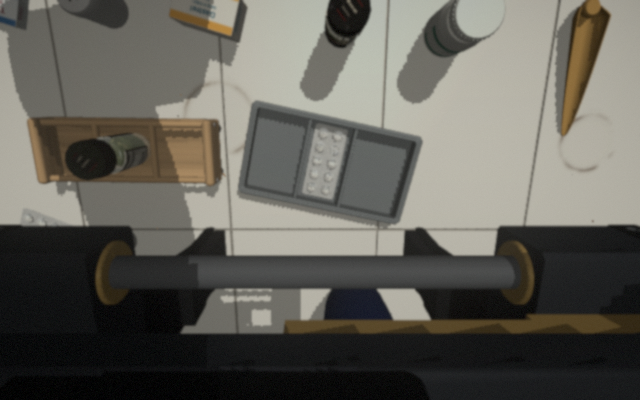

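View C shows the tray rim corners at (416,102), (582,139), (549,223), (390,193), the rack from (198,119) to (376,186), and the rack jar cap at (285,159). In D the tray is at (254,101), (421,138), (399,223), (239,196) and the rack spans (28,119) to (220,185). I'll fit poses and overlay the models.

```bash
cat > fit.py <<'E'
from h import *
import json
from scipy.optimize import least_squares
C={n:json.load(open(f"pics/{n}.json")) for n in "ABCD"};I={n:cv2.imread(f"pics/{n}.png") for n in "ABCD"}
def box(hx,hy,z): return np.array([[-hx,-hy,z],[-hx,hy,z],[hx,hy,z],[hx,-hy,z]])
def place(p,L): 
    c,s=np.cos(p[2]),np.sin(p[2]);return L@np.array([[c,s,0],[-s,c,0],[0,0,1]])+[p[0],p[1],0]
def fit(L,obs,x0):
    # free height too, as check (offset dz)
    f=lambda p:np.concatenate([(proj(C[n],place(p,L)+[0,0,p[3]])-np.array(o)).ravel() for n,o in obs.items()])
    s=least_squares(f,list(x0)+[0]);g=least_squares(lambda p:f(np.r_[p,0]),x0)
    print("  free:",s.x.round(4),"cost",s.cost.round(1)," fixed z:",g.x.round(4),g.cost.round(1));return g.x
out={}
print("tray");out["tray"]=fit(box(.059,.108,.025),{"C":[(416,102),(582,139),(549,223),(390,193)],"D":[(254,101),(421,138),(399,223),(239,196)]},[.6,.19,0])
print("rack");out["rack"]=fit(box(.040,.108,.046),{"C":[(198,119),(379,120),(376,186),(203,185)],"D":[(28,119),(220,119),(220,185),(37,184)]},[.6,-.05,0])
caps=dict(jar={"A":(244,199),"B":(493,200)},bottle={"A":(347,200),"B":(590,201)},shaker={"A":(31,178),"B":(266,178)},rjar={"C":(285,159),"D":(91,158)})
for n,o in caps.items(): out[n]=tri([(C[k],v) for k,v in o.items()]);print(n,out[n].round(4))
print("deep");out["deep"]=fit(box(.021,.035,.045),{"A":[(117,152),(175,165),(160,200),(110,186)],"B":[(338,157),(388,169),(380,201),(333,182)]},[.45,.06,0])
print("slim");out["slim"]=fit(box(.018,.033,.016),{"B":[(155,149),(202,162),(195,185),(149,172)]},[.43,-.19,0])
json.dump({k:list(v) for k,v in out.items()},open("fit.json","w"))
def tile(n,u0,v0,w,h):
    s=4;M=cv2.resize(I[n][v0:v0+h,u0:u0+w],None,fx=s,fy=s,interpolation=cv2.INTER_CUBIC)
    def dl(P,col): cv2.polylines(M,[np.int32((proj(C[n],P)-[u0-.5,v0-.5])*s)],True,col,1)
    for k,hx,hy,z in(("tray",.059,.108,.025),("rack",.04,.108,.046),("deep",.021,.035,.045),("slim",.018,.033,.016)): dl(place(out[k],box(hx,hy,z)),(0,0,255));(k in("deep","slim")) and dl(place(out[k],box(hx,hy,0)),(0,255,0))
    t=np.linspace(0,6.28,40)
    for k,ra,z in(("jar",.0205,.105),("bottle",.024,.101),("shaker",.0205,.076),("rjar",.0205,.117)):
        for zz,rr,col in((z,ra,(0,0,255)),(.012 if k=="rjar" else 0,.027 if k=="bottle" else ra,(0,255,0))): dl(np.c_[out[k][0]+rr*np.cos(t),out[k][1]+rr*np.sin(t),0*t+zz],col)
    return M
if __name__=="__main__":
    a=np.hstack([tile("A",100,140,90,70),tile("B",140,140,105,70)]);b=np.hstack([tile("A",220,160,75,70),tile("A",310,150,70,70),tile("B",240,145,50,70)])
    cv2.imwrite("pics/ov1.png",np.vstack([a,b]));cv2.imwrite("pics/ov2.png",cv2.resize(tile("C",190,90,200,110),None,fx=1,fy=1)) 
E
python3 fit.py
```

```text
tray
  free: [ 0.6276  0.2013 -0.197  -0.009 ] cost 13.2  fixed z: [ 0.6265  0.199  -0.1977] 38.6
rack
  free: [ 0.6081 -0.0455 -0.0085 -0.0062] cost 49.4  fixed z: [ 0.6075 -0.0436 -0.0076] 63.4
jar [0.4632 0.2152 0.0978]
bottle [0.4674 0.3392 0.0878]
shaker [ 0.4425 -0.0583  0.068 ]
rjar [ 0.6053 -0.0464  0.1053]
deep
  free: [ 0.4475  0.0641 -0.2949 -0.0088] cost 56.4  fixed z: [ 0.446   0.0657 -0.2947] 75.1
slim
  free: [ 0.4371 -0.1942 -0.3046 -0.0073] cost 1.9  fixed z: [ 0.4359 -0.1913 -0.3039] 2.2
```

View pics/ov1.png

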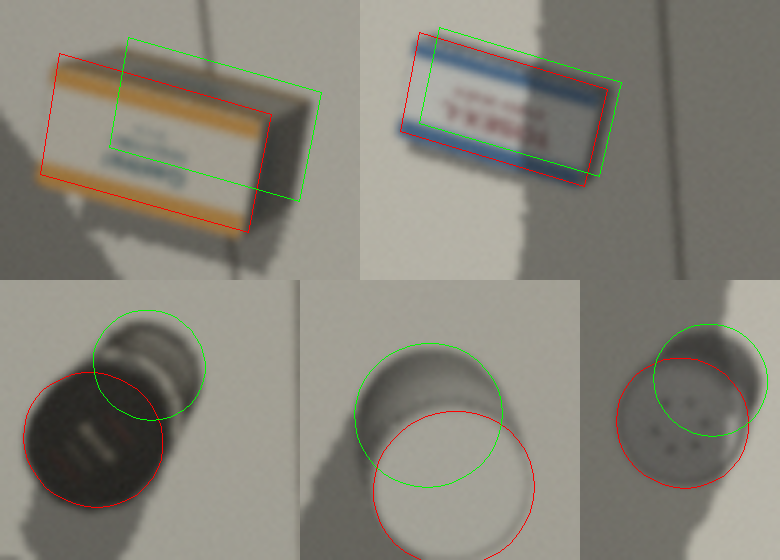

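View pics/ov2.png

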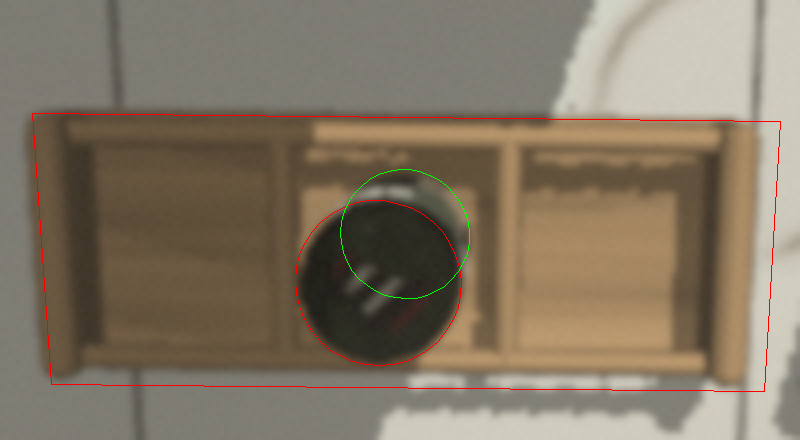

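The overlay shows consistent fits in xy, but measured heights come out about 8 mm below the stated ones. I'll check that against the fixed cameras.

```bash
python3 - <<'E'
from fit import *
T=r.camera_info("top");S=r.camera_info("side")
for n in("jar","bottle","shaker","rjar"):
    p=out[n];h={"jar":.105,"bottle":.101,"shaker":.076,"rjar":.117}[n]
    print(n,"top px",proj(T,[[p[0],p[1],h],[p[0],p[1],h-.008]]).round(1).tolist(),"side",proj(S,[[p[0],p[1],h],[p[0],p[1],h-.008]]).round(1).tolist())
t=cv2.resize(cv2.imread("pics/top0.png")[170:235,235:375],None,fx=5.7,fy=5.7,interpolation=cv2.INTER_CUBIC)
s=cv2.resize(cv2.imread("pics/side0.png")[155:240,290:390],None,fx=3.2,fy=2.6,interpolation=cv2.INTER_CUBIC)
M=np.zeros((600,800,3),np.uint8);M[:t.shape[0],:t.shape[1]]=t;M[375:375+s.shape[0],:s.shape[1]]=s;cv2.imwrite("pics/ts.png",M);print(t.shape,s.shape)
# scale check: tile seams/flow between A,B for flat table via ORB of slim carton text etc: tri of B,C picks
for nm,b,c in(("slim corner",(195,185),(187,27)),("deep corner",(380,201),(409,40))): print(nm,tri([(C["B"],b),(C["C"],c)]).round(4))
E
```

```text
tray
  free: [ 0.6276  0.2013 -0.197  -0.009 ] cost 13.2  fixed z: [ 0.6265  0.199  -0.1977] 38.6
rack
  free: [ 0.6081 -0.0455 -0.0085 -0.0062] cost 49.4  fixed z: [ 0.6075 -0.0436 -0.0076] 63.4
jar [0.4632 0.2152 0.0978]
bottle [0.4674 0.3392 0.0878]
shaker [ 0.4425 -0.0583  0.068 ]
rjar [ 0.6053 -0.0464  0.1053]
deep
  free: [ 0.4475  0.0641 -0.2949 -0.0088] cost 56.4  fixed z: [ 0.446   0.0657 -0.2947] 75.1
slim
  free: [ 0.4371 -0.1942 -0.3046 -0.0073] cost 1.9  fixed z: [ 0.4359 -0.1913 -0.3039] 2.2
jar top px [[277.5, 195.3], [277.7, 196.1]] side [[304.9, 163.8], [305.0, 166.0]]
bottle top px [[244.6, 189.3], [244.9, 190.2]] side [[302.9, 152.1], [303.0, 154.2]]
shaker top px [[350.5, 215.1], [350.3, 215.9]] side [[307.0, 208.8], [307.1, 211.2]]
rjar top px [[354.1, 170.1], [353.9, 171.0]] side [[362.2, 190.3], [362.1, 192.8]]
(370, 798, 3) (221, 320, 3)
slim corner [ 0.4629 -0.1677  0.0094]
deep corner [0.4807 0.0919 0.0323]
```

View pics/ts.png

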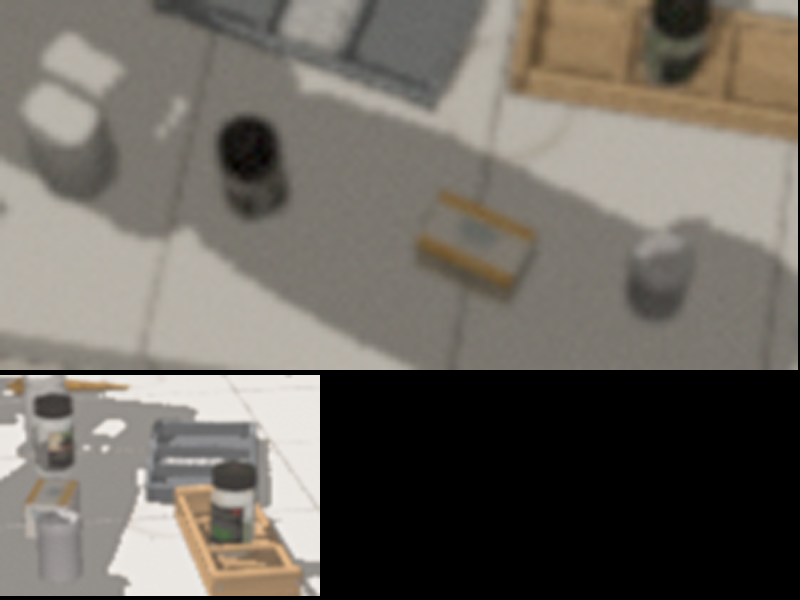

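Fixed-camera picks: jar cap top (278.3,194.9), side (306.9,164.6). Shaker top (351,213.9), side (308.8,209.6). These agree with the stated heights, so the wrist camera has a small bias. I'll solve for everything jointly.

```bash
cat > ba.py <<'E'
from fit import *
import sys
T=r.camera_info("top");S=r.camera_info("side");FX={"T":T,"S":S}
H=dict(jar=.105,bottle=.101,shaker=.076,rjar=.117)
fx=dict(jar={"T":(278.3,194.9),"S":(306.9,164.6)},shaker={"T":(351,213.9),"S":(308.8,209.6)},bottle={"T":(245.5,189)},rjar={"S":(363.1,190.4)})
BX=dict(tray=(box(.059,.108,.025),{"C":[(416,102),(582,139),(549,223),(390,193)],"D":[(254,101),(421,138),(399,223),(239,196)]}),
rack=(box(.040,.108,.046),{"C":[(197,119),(379,120),(376,186),(203,185)],"D":[(28,119),(220,119),(220,185),(37,184)]}),
deep=(box(.021,.035,.045),{"A":[(114,154),(166,170),(161,199),(110,186)],"B":[(338,157),(388,169),(380,201),(333,182)]}),
slim=(box(.018,.033,.016),{"B":[(155,149),(202,162),(195,185),(149,172)]}))
names=list(BX)+list(H)
def adj(c,b):
    c=dict(c);M=rot(c["attitude"]);c2=dict(mtx=np.array(c["mtx"])*np.array([[1+b[6],1,1],[1,1+b[6],1],[1,1,1]]),xyz=np.array(c["xyz"])+M@b[:3])
    c2["attitude"]=np.roll(R.from_matrix(M@R.from_rotvec(b[3:6]).as_matrix()).as_quat(),1);return c2
def f(v,full=False):
    b=v[:7];cc={k:adj(c,b) for k,c in C.items()};cc|=FX;i=7;e=[b[:3]/.002,b[3:6]/.006,[b[6]/.01]];per={}
    for k in names:
        p=v[i:i+3];i+=3
        if k in BX: L,o=BX[k];q=[(proj(cc[n],place(p,L))-np.array(x)).ravel()/1.5 for n,x in o.items()]
        else:
            P=[p[0],p[1],H[k]];q=[(proj(cc[n],P)[0]-x) for n,x in (caps[k]|fx.get(k,{})).items()]+[[p[2]]]
        per[k]=np.concatenate(q);e.append(per[k])
    return per if full else np.concatenate(e)
x0=[0]*7+sum([[*out[k][:2],out[k][2] if k in BX else 0] for k in names],[])
s=least_squares(f,x0,x_scale=[.001]*7+[.01]*24,loss="soft_l1");print("bias",s.x[:7].round(4),s.cost)
for i,k in enumerate(names): print(k,s.x[7+3*i:10+3*i].round(4),f(s.x,True)[k].round(1).tolist() if k not in BX else np.abs(f(s.x,True)[k]).mean().round(1))
E
python3 ba.py|tail -9
```

```text
bias [-0.0018  0.0025 -0.0018 -0.0072  0.0015  0.0048 -0.0124] 29.203489038867158
tray [ 0.6318  0.2005 -0.2025] 0.7
rack [ 0.6115 -0.0475 -0.0082] 1.0
deep [ 0.4523  0.0608 -0.2844] 0.9
slim [ 0.4404 -0.1956 -0.3113] 0.4
jar [ 0.4674  0.2141 -0.    ] [0.3, -0.3, -0.6, 0.2, -0.3, -0.6, -0.7, -0.8, -0.0]
bottle [ 0.4707  0.3362 -0.    ] [-1.1, -0.3, 1.3, 0.3, 0.1, -0.3, -0.0]
shaker [ 0.4457 -0.0593  0.    ] [-0.2, -0.3, 0.1, 0.9, -0.1, 0.5, -0.7, -0.7, 0.0]
rjar [ 0.6075 -0.0458  0.    ] [1.3, -0.5, -1.5, 0.8, -0.2, -0.2, 0.0]
```

The joint fit is consistent, with residuals around 1 px. Targets:
- Rack left bay (.612, .020), right bay (.611, -.116).
- Bottle bay (.6445, .262).
- Carton bay (.618, .134). The cartons have to be turned about 90° to fit there.

I'll start with the jar, gripping along world x.

Call:
arm_command:
  targets:
    - {"translation": [-0.26, 0.05, -0.17], "twist": [0, 0, -1]}
    - {"translation": [-0.26, 0.05, -0.17], "twist": [0, 0, -1]}
    - {"translation": [-0.26, 0.05, -0.17], "twist": [0, 0, -1]}
    - {"translation": [-0.26, 0.05, -0.17], "twist": [0, 0, -1]}
    - {"translation": [-0.26, 0.05, -0.17], "twist": [0, 0, -1]}
    - {"translation": [-0.26, 0.05, -0.17], "twist": [0, 0, -1]}
    - {"translation": [-0.26, 0.05, -0.17], "twist": [0, 0, -1]}
    - {"translation": [-0.26, 0.05, -0.17], "twist": [0, 0, -1]}
    - {"translation": [-0.26, 0.05, -0.17], "twist": [0, 0, -1]}
    - {"translation": [-0.26, 0.05, -0.17], "twist": [0, 0, -1]}
    - {"translation": [-0.26, 0.05, -0.17], "twist": [0, 0, -1]}
    - {"translation": [-0.26, 0.05, -0.17], "twist": [0, 0, -1]}

```text
time: 5.95
ee_pos: [0.4649, 0.2111, 0.2015]
tcp_rot: [0.0, 0.503, 0.864, 0.0]
ft_force: [-0.9, -0.1, -0.8]
gripper_width: 0.0872
finger_force: 0.0
```

Call:
arm_command:
  targets:
    - {"translation": [0, 0, -0.2], "twist": [0, 0, -1]}
    - {"translation": [0, 0, -0.2], "twist": [0, 0, -1]}
    - {"translation": [0, 0, -0.2], "twist": [0, 0, -1]}
    - {"translation": [0, 0, -0.2], "twist": [0, 0, -1]}
    - {"translation": [0, 0, -0.2], "twist": [0, 0, -1]}
    - {"translation": [0, 0, -0.2], "twist": [0, 0, -1]}
    - {"translation": [0, 0, 0], "twist": [0, 0, 0]}
    - {"translation": [0, 0, 0], "twist": [0, 0, 0]}

```text
time: 6.75
ee_pos: [0.4654, 0.2114, 0.1419]
tcp_rot: [0.0, 0.707, 0.707, 0.0]
ft_force: [-0.4, 0.2, -0.3]
gripper_width: 0.0872
finger_force: 0.0
```

```bash
python3 snap.py E
```

```text
6.8 [0.46571639 0.211692   0.1422574 ] [[-0.0, 1.0, 0.001], [1.0, 0.0, 0.0], [0.0, 0.001, -1.0]] [ 2.72461976e-01  2.18137515e-02  1.90030126e+00 -1.33425293e-04
  1.21856617e+00  2.72390934e-01]
```

View pics/E.png

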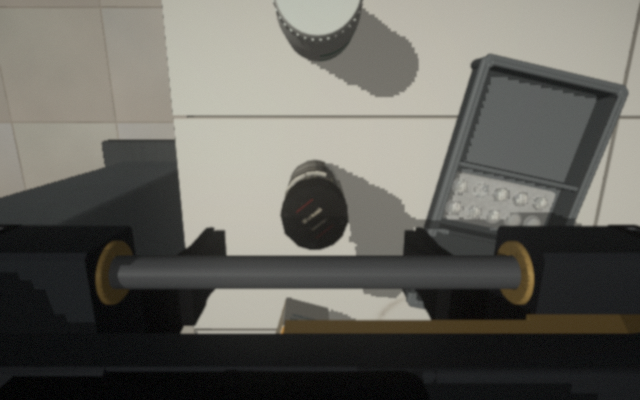

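The jar cap at (314,212) is exactly midway between the fingers (224 and 405). Descending and gripping.

Call:
arm_command:
  targets:
    - {"translation": [0, 0.05, -0.3], "twist": [0, 0, 0]}
    - {"translation": [0, 0, -0.3], "twist": [0, 0, 0]}
    - {"translation": [0, 0, -0.3], "twist": [0, 0, 0]}
    - {"translation": [0, 0, -0.3], "twist": [0, 0, 0]}
    - {"translation": [0, 0, -0.3], "twist": [0, 0, 0]}
    - {"translation": [0, 0, -0.3], "twist": [0, 0, 0]}
    - {"translation": [0, 0, 0], "twist": [0, 0, 0]}

```text
time: 7.5
ee_pos: [0.4632, 0.2141, 0.0488]
tcp_rot: [-0.001, 0.707, 0.707, -0.002]
ft_force: [-0.3, 1.0, -0.1]
gripper_width: 0.0871
finger_force: 0.0
```

Call:
arm_command:
  targets:
    - {"translation": [0, 0, 0], "twist": [0, 0, 0]}
    - {"translation": [0, 0, 0], "twist": [0, 0, 0]}
    - {"translation": [0, 0, 0], "twist": [0, 0, 0]}
    - {"translation": [0, 0, 0], "twist": [0, 0, 0]}
    - {"translation": [0, 0, 0], "twist": [0, 0, 0]}
    - {"translation": [0, 0, 0], "twist": [0, 0, 0]}
    - {"translation": [0, 0, 0], "twist": [0, 0, 0]}
    - {"translation": [0, 0, 0], "twist": [0, 0, 0]}
  fingers: 1
  force: 25

```text
time: 8.3
ee_pos: [0.4653, 0.2147, 0.0516]
tcp_rot: [-0.0, 0.707, 0.707, 0.0]
ft_force: [0.6, -0.1, 0.3]
gripper_width: 0.0402
finger_force: 25.0
```

Call:
arm_command:
  targets:
    - {"translation": [0, 0, 0.2], "twist": [0, 0, 0]}
    - {"translation": [0, 0, 0.2], "twist": [0, 0, 0]}
    - {"translation": [0, 0, 0.3], "twist": [0, 0, 0]}
    - {"translation": [0, 0, 0.3], "twist": [0, 0, 0]}
    - {"translation": [0, 0, 0.4], "twist": [0, 0, 0]}
    - {"translation": [0, 0, 0.4], "twist": [0, 0, 0]}
    - {"translation": [0, 0, 0], "twist": [0, 0, 0]}

```text
time: 9.0
ee_pos: [0.4678, 0.2154, 0.1456]
tcp_rot: [0.002, 0.707, 0.707, 0.003]
ft_force: [0.9, -0.1, -0.5]
gripper_width: 0.0403
finger_force: 25.0
```

Call:
arm_command:
  targets:
    - {"translation": [0.29, -0.39, 0], "twist": [0, 0, 0]}
    - {"translation": [0.29, -0.39, 0], "twist": [0, 0, 0]}
    - {"translation": [0.29, -0.39, 0], "twist": [0, 0, 0]}
    - {"translation": [0.29, -0.39, 0], "twist": [0, 0, 0]}
    - {"translation": [0.29, -0.39, 0], "twist": [0, 0, 0]}
    - {"translation": [0.29, -0.39, 0], "twist": [0, 0, 0]}
    - {"translation": [0.29, -0.39, 0], "twist": [0, 0, 0]}
    - {"translation": [0.29, -0.39, 0], "twist": [0, 0, 0]}
    - {"translation": [0.29, -0.39, 0], "twist": [0, 0, 0]}
    - {"translation": [0.29, -0.39, 0], "twist": [0, 0, 0]}
    - {"translation": [0, 0, 0], "twist": [0, 0, 0]}
    - {"translation": [0, 0, 0], "twist": [0, 0, 0]}

```text
time: 10.2
ee_pos: [0.6098, 0.0195, 0.1406]
tcp_rot: [-0.001, 0.708, 0.706, -0.0]
ft_force: [-0.1, 0.1, -1.9]
gripper_width: 0.0401
finger_force: 25.0
```

```bash
python3 snap.py F; python3 - <<'E'
import sys;sys.argv=['x']
from h import *
import json
c=r.camera_info("top");f=r.grab_frame("top")[:,:,::-1]
t=cv2.resize(f[140:215,310:400],None,fx=4,fy=4,interpolation=cv2.INTER_CUBIC)
M=np.zeros((580,640,3),np.uint8);M[:280]=cv2.imread("pics/F.png")[:280];M[280:580,:360]=t;cv2.imwrite("pics/F2.png",M)
E
```

```text
10.25 [0.60950735 0.02005589 0.14068324] [[0.001, 1.0, -0.002], [1.0, -0.001, 0.001], [0.001, -0.002, -1.0]] [-9.65794090e-02  2.54676961e-01  1.64418076e+00  4.21518999e-04
  1.24439645e+00 -9.53389355e-02]
```

View pics/F2.png

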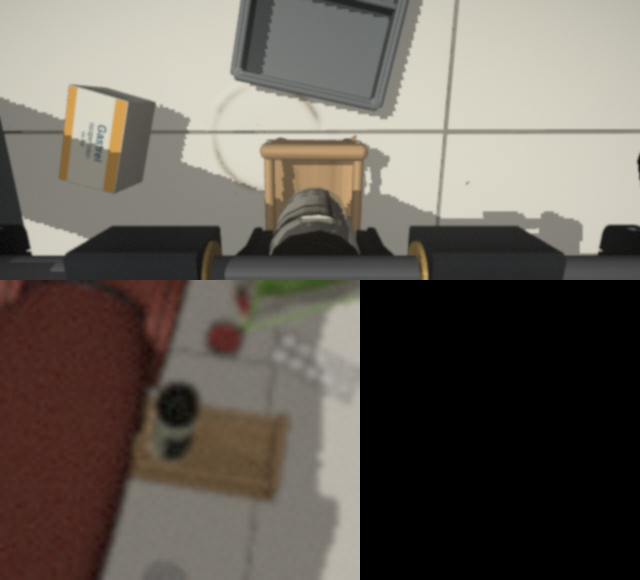

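The rack end panel is centred at column 313.5, in line with the tool at 314. I'll check y from the panel edge row (~142).

```bash
cat >> ba.py <<'E'
BIAS=s.x[:7]
E
python3 - <<'E'|tail -3
from ba import *
c=json.load(open("pics/F.json"))
for b in(BIAS,BIAS*0): print(back(adj(c,b),(313.5,143),.046).round(4), back(adj(c,b),(262,150),.046).round(4),back(adj(c,b),(365,150),.046).round(4))
E
```

```text
rjar [ 0.6075 -0.0458  0.    ] [1.3, -0.5, -1.5, 0.8, -0.2, -0.2, 0.0]
[0.6077 0.057  0.046 ] [0.5696 0.0521 0.046 ] [0.6457 0.0517 0.046 ]
[0.6089 0.0607 0.046 ] [0.5717 0.0557 0.046 ] [0.6461 0.0556 0.046 ]
```

Call:
arm_command:
  targets:
    - {"translation": [0, 0, -0.25], "twist": [0, 0, 0]}
    - {"translation": [0, 0, -0.25], "twist": [0, 0, 0]}
    - {"translation": [0, 0, -0.25], "twist": [0, 0, 0]}
    - {"translation": [0, 0, -0.25], "twist": [0, 0, 0]}
    - {"translation": [0, 0, -0.25], "twist": [0, 0, 0]}
    - {"translation": [0, 0, -0.2], "twist": [0, 0, 0]}
    - {"translation": [0, 0, -0.05], "twist": [0, 0, 0]}
    - {"translation": [0, 0, 0], "twist": [0, 0, 0]}
    - {"translation": [0, 0, 0], "twist": [0, 0, 0]}

```text
time: 11.2
ee_pos: [0.6108, 0.0196, 0.0671]
tcp_rot: [0.0, 0.707, 0.707, 0.0]
ft_force: [-0.0, -0.5, -0.2]
gripper_width: 0.0404
finger_force: 25.0
```

Call:
arm_command:
  targets:
    - {"translation": [0, 0, -0.02], "twist": [0, 0, 0]}
    - {"translation": [0, 0, -0.02], "twist": [0, 0, 0]}
    - {"translation": [0, 0, 0], "twist": [0, 0, 0]}
    - {"translation": [0, 0, 0], "twist": [0, 0, 0]}

```text
time: 11.6
ee_pos: [0.6104, 0.0196, 0.0647]
tcp_rot: [0.0, 0.708, 0.707, 0.0]
ft_force: [-0.5, -0.5, -1.8]
gripper_width: 0.0407
finger_force: 25.0
```

Call:
arm_command:
  targets:
    - {"translation": [0, 0, -0.03], "twist": [0, 0, 0]}
    - {"translation": [0, 0, 0], "twist": [0, 0, 0]}
    - {"translation": [0, 0, 0], "twist": [0, 0, 0]}

```text
time: 11.9
ee_pos: [0.6106, 0.0196, 0.0637]
tcp_rot: [0.0, 0.708, 0.707, 0.0]
ft_force: [-1.8, -0.1, 4.7]
gripper_width: 0.0399
finger_force: 25.0
```

Call:
arm_command:
  targets:
    - {"translation": [0, 0, 0], "twist": [0, 0, 0]}
    - {"translation": [0, 0, 0], "twist": [0, 0, 0]}

```text
time: 12.1
ee_pos: [0.6107, 0.0196, 0.0637]
tcp_rot: [0.0, 0.707, 0.707, 0.0]
ft_force: [-1.4, 0.2, 5.8]
gripper_width: 0.0399
finger_force: 25.0
```

Contact is felt, with the jar seated on the bay floor. Release, rise, then go to the shaker.

Call:
arm_command:
  targets:
    - {"translation": [0, 0, 0], "twist": [0, 0, 0]}
    - {"translation": [0, 0, 0], "twist": [0, 0, 0]}
    - {"translation": [0, 0, 0], "twist": [0, 0, 0]}
    - {"translation": [0, 0, 0], "twist": [0, 0, 0]}
    - {"translation": [0, 0, 0], "twist": [0, 0, 0]}
    - {"translation": [0, 0, 0.2], "twist": [0, 0, 0]}
    - {"translation": [0, 0, 0.4], "twist": [0, 0, 0]}
    - {"translation": [0, 0, 0.4], "twist": [0, 0, 0]}
    - {"translation": [0, 0, 0.4], "twist": [0, 0, 0]}
    - {"translation": [0, 0, 0.4], "twist": [0, 0, 0]}
  fingers: -1

```text
time: 13.1
ee_pos: [0.6105, 0.0196, 0.1548]
tcp_rot: [0.0, 0.707, 0.707, 0.0]
ft_force: [0.1, -0.7, 0.6]
gripper_width: 0.0867
finger_force: 0.0
```

Call:
arm_command:
  targets:
    - {"translation": [-0.37, -0.17, 0], "twist": [0, 0, 0]}
    - {"translation": [-0.37, -0.17, 0], "twist": [0, 0, 0]}
    - {"translation": [-0.37, -0.17, 0], "twist": [0, 0, 0]}
    - {"translation": [-0.37, -0.17, 0], "twist": [0, 0, 0]}
    - {"translation": [-0.37, -0.18, 0], "twist": [0, 0, 0]}
    - {"translation": [-0.37, -0.18, 0], "twist": [0, 0, 0]}
    - {"translation": [-0.37, -0.18, -0.1], "twist": [0, 0, 0]}
    - {"translation": [-0.37, -0.18, -0.2], "twist": [0, 0, 0]}
    - {"translation": [-0.37, -0.17, -0.2], "twist": [0, 0, 0]}
    - {"translation": [0, 0, 0], "twist": [0, 0, 0]}
    - {"translation": [0, 0, 0], "twist": [0, 0, 0]}

```text
time: 14.2
ee_pos: [0.4445, -0.059, 0.1289]
tcp_rot: [0.001, 0.708, 0.706, 0.001]
ft_force: [0.2, -0.3, 0.4]
gripper_width: 0.087
finger_force: 0.0
```

```bash
python3 snap.py G
```

```text
14.25 [ 0.44506527 -0.05892862  0.12924244] [[0.001, 1.0, 0.002], [1.0, -0.001, -0.0], [-0.0, 0.002, -1.0]] [-3.07863835e-01 -1.21937282e-01  2.06442153e+00  3.36406580e-04
  1.19679725e+00 -3.06536065e-01]
```

View pics/G.png

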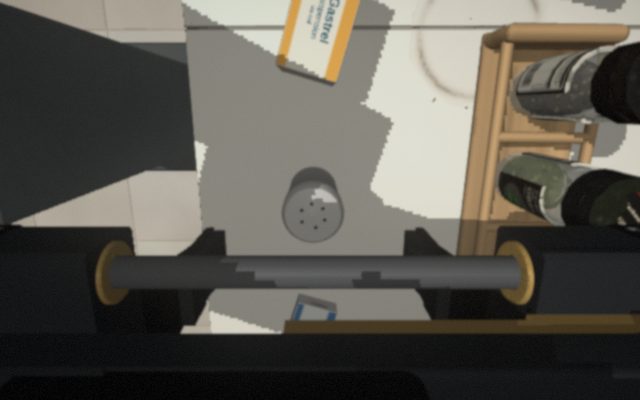

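The shaker top at (313,211) is centred between the fingers, and the jar stands in the rack's left bay.

Call:
arm_command:
  targets:
    - {"translation": [0, 0, -0.3], "twist": [0, 0, 0]}
    - {"translation": [0, 0, -0.3], "twist": [0, 0, 0]}
    - {"translation": [0, 0, -0.3], "twist": [0, 0, 0]}
    - {"translation": [0, 0, -0.3], "twist": [0, 0, 0]}
    - {"translation": [0, 0, -0.3], "twist": [0, 0, 0]}
    - {"translation": [0, 0, -0.24], "twist": [0, 0, 0]}
    - {"translation": [0, 0, 0], "twist": [0, 0, 0]}
    - {"translation": [0, 0, 0], "twist": [0, 0, 0]}

```text
time: 15.05
ee_pos: [0.4444, -0.0587, 0.0414]
tcp_rot: [0.0, 0.707, 0.707, 0.0]
ft_force: [-0.7, 0.4, -0.2]
gripper_width: 0.087
finger_force: 0.0
```

Call:
arm_command:
  targets:
    - {"translation": [0, 0, 0], "twist": [0, 0, 0]}
    - {"translation": [0, 0, 0], "twist": [0, 0, 0]}
    - {"translation": [0, 0, 0], "twist": [0, 0, 0]}
    - {"translation": [0, 0, 0], "twist": [0, 0, 0]}
    - {"translation": [0, 0, 0], "twist": [0, 0, 0]}
    - {"translation": [0, 0, 0], "twist": [0, 0, 0]}
    - {"translation": [0, 0, 0], "twist": [0, 0, 0]}
    - {"translation": [0, 0, 0], "twist": [0, 0, 0]}
  fingers: 1
  force: 25

```text
time: 15.85
ee_pos: [0.4438, -0.0588, 0.041]
tcp_rot: [-0.0, 0.707, 0.707, -0.0]
ft_force: [-1.4, -0.5, 0.6]
gripper_width: 0.0405
finger_force: 25.0
```

Call:
arm_command:
  targets:
    - {"translation": [0, 0, 0.2], "twist": [0, 0, 0]}
    - {"translation": [0, 0, 0.2], "twist": [0, 0, 0]}
    - {"translation": [0, 0, 0.3], "twist": [0, 0, 0]}
    - {"translation": [0, 0, 0.4], "twist": [0, 0, 0]}
    - {"translation": [0, 0, 0.4], "twist": [0, 0, 0]}
    - {"translation": [0, 0, 0.4], "twist": [0, 0, 0]}
    - {"translation": [0, 0, 0], "twist": [0, 0, 0]}
    - {"translation": [0, 0, 0], "twist": [0, 0, 0]}

```text
time: 16.65
ee_pos: [0.4442, -0.0589, 0.1366]
tcp_rot: [0.001, 0.707, 0.707, 0.0]
ft_force: [-0.6, -0.0, -1.3]
gripper_width: 0.0402
finger_force: 25.0
```

```bash
python3 - <<'E'
from h import *
c=r.camera_info("top")
for uv in((373,147),(360,130),(425,135),(345,110)): print(uv,back(c,uv,0).round(3))
E
```

```text
(373, 147) [ 0.78  -0.112  0.   ]
(360, 130) [ 0.85  -0.049  0.   ]
(425, 135) [ 0.873 -0.318  0.   ]
(345, 110) [0.937 0.026 0.   ]
```

Call:
arm_command:
  targets:
    - {"translation": [0.3, -0.11, 0], "twist": [0, 0, 0]}
    - {"translation": [0.3, -0.11, 0], "twist": [0, 0, 0]}
    - {"translation": [0.3, -0.11, 0], "twist": [0, 0, 0]}
    - {"translation": [0.3, -0.11, 0], "twist": [0, 0, 0]}
    - {"translation": [0.3, -0.11, 0], "twist": [0, 0, 0]}
    - {"translation": [0, 0, 0], "twist": [0, 0, 0]}

```text
time: 17.25
ee_pos: [0.5192, -0.0867, 0.1346]
tcp_rot: [-0.001, 0.708, 0.707, -0.0]
ft_force: [-1.3, 0.3, -1.6]
gripper_width: 0.0404
finger_force: 25.0
```

Call:
arm_command:
  targets:
    - {"translation": [0.3, -0.1, 0], "twist": [0, 0, 0]}
    - {"translation": [0.3, -0.1, 0], "twist": [0, 0, 0]}
    - {"translation": [0.3, -0.1, 0], "twist": [0, 0, 0]}
    - {"translation": [0.3, -0.1, 0], "twist": [0, 0, 0]}
    - {"translation": [0.3, -0.1, 0], "twist": [0, 0, 0]}
    - {"translation": [0.32, -0.1, 0], "twist": [0, 0, 0]}
    - {"translation": [0, 0, 0], "twist": [0, 0, 0]}
    - {"translation": [0, 0, 0], "twist": [0, 0, 0]}

```text
time: 18.05
ee_pos: [0.6085, -0.1159, 0.1348]
tcp_rot: [-0.001, 0.707, 0.707, -0.001]
ft_force: [0.5, 0.1, -1.0]
gripper_width: 0.0403
finger_force: 25.0
```

Call:
arm_command:
  targets:
    - {"translation": [0, 0, -0.25], "twist": [0, 0, 0]}
    - {"translation": [0, 0, -0.25], "twist": [0, 0, 0]}
    - {"translation": [0, 0, -0.25], "twist": [0, 0, 0]}
    - {"translation": [0, 0, -0.25], "twist": [0, 0, 0]}
    - {"translation": [0, 0, -0.25], "twist": [0, 0, 0]}
    - {"translation": [0, 0, -0.2], "twist": [0, 0, 0]}
    - {"translation": [0, 0, -0.1], "twist": [0, 0, 0]}
    - {"translation": [0, 0, 0], "twist": [0, 0, 0]}
    - {"translation": [0, 0, 0], "twist": [0, 0, 0]}

```text
time: 18.95
ee_pos: [0.6101, -0.1164, 0.0588]
tcp_rot: [0.0, 0.707, 0.707, 0.0]
ft_force: [0.7, 0.1, -0.4]
gripper_width: 0.0406
finger_force: 25.0
```

Call:
arm_command:
  targets:
    - {"translation": [0, 0, -0.05], "twist": [0, 0, 0]}
    - {"translation": [0, 0, -0.05], "twist": [0, 0, 0]}
    - {"translation": [0, 0, 0], "twist": [0, 0, 0]}
    - {"translation": [0, 0, 0], "twist": [0, 0, 0]}

```text
time: 19.35
ee_pos: [0.6098, -0.1163, 0.0536]
tcp_rot: [0.0, 0.707, 0.707, -0.0]
ft_force: [0.4, 0.7, -0.6]
gripper_width: 0.0404
finger_force: 25.0
```

Call:
arm_command:
  targets:
    - {"translation": [0, 0, -0.02], "twist": [0, 0, 0]}
    - {"translation": [0, 0, 0], "twist": [0, 0, 0]}
    - {"translation": [0, 0, 0], "twist": [0, 0, 0]}

```text
time: 19.65
ee_pos: [0.61, -0.1164, 0.053]
tcp_rot: [0.0, 0.707, 0.707, 0.0]
ft_force: [-1.2, -0.0, 3.8]
gripper_width: 0.0402
finger_force: 25.0
```

Call:
arm_command:
  targets:
    - {"translation": [0, 0, 0], "twist": [0, 0, 0]}
    - {"translation": [0, 0, 0], "twist": [0, 0, 0]}
    - {"translation": [0, 0, 0], "twist": [0, 0, 0]}
    - {"translation": [0, 0, 0], "twist": [0, 0, 0]}
    - {"translation": [0, 0, 0], "twist": [0, 0, 0]}
    - {"translation": [0, 0, 0.2], "twist": [0, 0, 0]}
    - {"translation": [0, 0, 0.4], "twist": [0, 0, 0]}
    - {"translation": [0, 0, 0.5], "twist": [0, 0, 0]}
    - {"translation": [0, 0, 0.5], "twist": [0, 0, 0]}
    - {"translation": [0, 0, 0.5], "twist": [0, 0, 0]}
  fingers: -1

```text
time: 20.65
ee_pos: [0.6099, -0.1164, 0.1594]
tcp_rot: [0.0, 0.707, 0.707, 0.0]
ft_force: [0.2, 0.7, 0.2]
gripper_width: 0.087
finger_force: 0.0
```

Call:
arm_command:
  targets:
    - {"translation": [-0.32, 0.35, 0], "twist": [0, 0, -0.33]}
    - {"translation": [-0.32, 0.35, 0], "twist": [0, 0, -0.33]}
    - {"translation": [-0.32, 0.35, 0], "twist": [0, 0, -0.33]}
    - {"translation": [-0.32, 0.35, 0], "twist": [0, 0, -0.33]}
    - {"translation": [-0.32, 0.35, 0], "twist": [0, 0, -0.33]}
    - {"translation": [-0.32, 0.35, 0], "twist": [0, 0, -0.33]}
    - {"translation": [-0.32, 0.36, -0.2], "twist": [0, 0, -0.33]}
    - {"translation": [-0.32, 0.36, -0.3], "twist": [0, 0, -0.33]}
    - {"translation": [-0.32, 0.36, -0.4], "twist": [0, 0, -0.33]}
    - {"translation": [-0.31, 0.36, -0.3], "twist": [0, 0, -0.33]}
    - {"translation": [0, 0, 0], "twist": [0, 0, 0]}
    - {"translation": [0, 0, 0], "twist": [0, 0, 0]}

```text
time: 21.85
ee_pos: [0.4508, 0.0607, 0.0983]
tcp_rot: [0.0, 0.801, 0.599, 0.0]
ft_force: [-0.0, -0.3, 0.6]
gripper_width: 0.087
finger_force: 0.0
```

```bash
python3 snap.py H
```

```text
21.9 [0.45167814 0.06030718 0.09888998] [[0.284, 0.959, 0.003], [0.959, -0.284, -0.0], [0.0, 0.003, -1.0]] [-4.03795540e-02 -6.17462577e-02  2.07184264e+00 -3.49857627e-04
  1.12897356e+00  2.48040663e-01]
```

View pics/H.png

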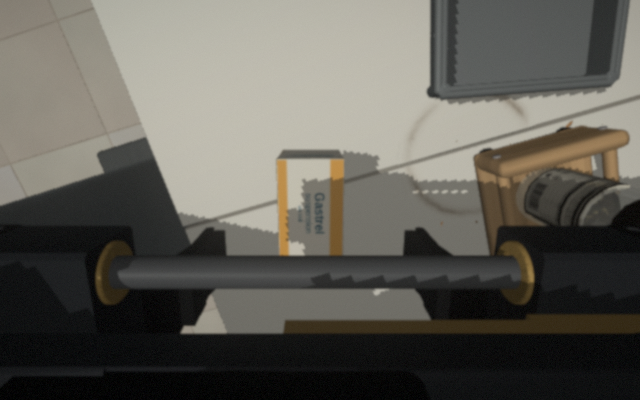

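The deep carton's edges at columns 277 to 344 are aligned with the tool and about 2 mm left of centre. That was the last picture I may view, so I'll check numerically from here.

```bash
python3 - <<'E'|tail -6
from ba import *
c=json.load(open("pics/H.json"));im=cv2.cvtColor(cv2.imread("pics/H.png"),cv2.COLOR_BGR2GRAY)
print("col310",im[145:165,300:320].mean(1).round().astype(int).tolist());print("row200",im[195:205,268:352].mean(0).round().astype(int).tolist())
s0=np.array([.4513,.0605])
for b in(BIAS,BIAS*0):
    a=adj(c,b);P=back(a,(310.5,157.5),.045)[:2]-s0;print("far edge in tool(x,y)",(P@np.array([[.284,.959],[.959,-.284]])).round(4))
E
```

```text
shaker [ 0.4457 -0.0593  0.    ] [-0.2, -0.3, 0.1, 0.9, -0.1, 0.5, -0.7, -0.7, 0.0]
rjar [ 0.6075 -0.0458  0.    ] [1.3, -0.5, -1.5, 0.8, -0.2, -0.2, 0.0]
col310 [187, 187, 186, 177, 153, 120, 98, 91, 88, 83, 79, 82, 98, 130, 165, 183, 188, 188, 188, 188]
row200 [166, 164, 163, 162, 161, 161, 160, 157, 152, 148, 152, 150, 148, 147, 148, 147, 147, 148, 155, 168, 181, 187, 188, 187, 187, 187, 187, 187, 187, 187, 187, 186, 182, 172, 155, 137, 119, 105, 98, 96, 97, 100, 108, 115, 116, 114, 105, 92, 86, 90, 93, 96, 99, 99, 96, 98, 106, 113, 116, 116, 114, 110, 103, 96, 93, 92, 92, 93, 93, 92, 92, 92, 92, 93, 97, 104, 111, 114, 115, 114, 115, 114, 114, 114]
far edge in tool(x,y) [ 0.0329 -0.0043]
far edge in tool(x,y) [ 0.0365 -0.0028]
```

Call:
arm_command:
  targets:
    - {"translation": [-0.05, 0.01, -0.3], "twist": [0, 0, 0]}
    - {"translation": [0, 0, -0.3], "twist": [0, 0, 0]}
    - {"translation": [0, 0, -0.3], "twist": [0, 0, 0]}
    - {"translation": [0, 0, -0.3], "twist": [0, 0, 0]}
    - {"translation": [0, 0, -0.25], "twist": [0, 0, 0]}
    - {"translation": [0, 0, 0], "twist": [0, 0, 0]}
    - {"translation": [0, 0, 0], "twist": [0, 0, 0]}

```text
time: 22.6
ee_pos: [0.4485, 0.0608, 0.0255]
tcp_rot: [0.0, 0.802, 0.598, 0.0]
ft_force: [-0.4, 0.5, 0.3]
gripper_width: 0.0869
finger_force: 0.0
```

Call:
arm_command:
  targets:
    - {"translation": [0, 0, 0], "twist": [0, 0, 0]}
    - {"translation": [0, 0, 0], "twist": [0, 0, 0]}
    - {"translation": [0, 0, 0], "twist": [0, 0, 0]}
    - {"translation": [0, 0, 0], "twist": [0, 0, 0]}
    - {"translation": [0, 0, 0], "twist": [0, 0, 0]}
    - {"translation": [0, 0, 0], "twist": [0, 0, 0]}
    - {"translation": [0, 0, 0], "twist": [0, 0, 0]}
    - {"translation": [0, 0, 0], "twist": [0, 0, 0]}
  fingers: 1
  force: 20

```text
time: 23.4
ee_pos: [0.4478, 0.0612, 0.0251]
tcp_rot: [-0.0, 0.802, 0.598, 0.0]
ft_force: [-0.8, 1.0, -0.1]
gripper_width: 0.0418
finger_force: 20.0
```

Call:
arm_command:
  targets:
    - {"translation": [0, 0, 0.2], "twist": [0, 0, 0]}
    - {"translation": [0, 0, 0.2], "twist": [0, 0, 0]}
    - {"translation": [0, 0, 0.3], "twist": [0, 0, 0]}
    - {"translation": [0, 0, 0.4], "twist": [0, 0, 0]}
    - {"translation": [0, 0, 0.4], "twist": [0, 0, 0]}
    - {"translation": [0, 0, 0], "twist": [0, 0, 0]}
    - {"translation": [0, 0, 0], "twist": [0, 0, 0]}

```text
time: 24.1
ee_pos: [0.4483, 0.0611, 0.1006]
tcp_rot: [0.001, 0.802, 0.598, 0.001]
ft_force: [-0.0, 0.3, -0.9]
gripper_width: 0.0419
finger_force: 20.0
```

```bash
python3 - <<'E'|tail -6
from ba import *
t=place(s.x[7:10],BX["tray"][0]);print(t[:,:2].round(4).tolist())
for n,o in(("E",{"-x+y":(474,60),"+x+y":(628,88)}),("F",{"-x-y":(232,76),"+x-y":(381,110)})):
    c=json.load(open(f"pics/{n}.json"))
    for k,uv in o.items(): print(k,[back(adj(c,b),uv,.025)[:2].round(4).tolist() for b in(BIAS,BIAS*0)])
E
```

```text
rjar [ 0.6075 -0.0458  0.    ] [1.3, -0.5, -1.5, 0.8, -0.2, -0.2, 0.0]
[[0.5523, 0.1066], [0.5957, 0.3182], [0.7113, 0.2945], [0.6678, 0.0829]]
-x+y [[0.5848, 0.3083], [0.5832, 0.3114]]
+x+y [[0.7059, 0.2878], [0.7016, 0.2917]]
-x-y [[0.5462, 0.1056], [0.5483, 0.1081]]
+x-y [[0.6603, 0.08], [0.6603, 0.0834]]
```

Call:
arm_command:
  targets:
    - {"translation": [0.28, 0.12, 0], "twist": [0, 0, 1]}
    - {"translation": [0.28, 0.12, 0], "twist": [0, 0, 1]}
    - {"translation": [0.28, 0.12, 0], "twist": [0, 0, 1]}
    - {"translation": [0.28, 0.12, 0], "twist": [0, 0, 1]}
    - {"translation": [0.28, 0.12, 0], "twist": [0, 0, 1]}
    - {"translation": [0.28, 0.12, 0], "twist": [0, 0, 1]}
    - {"translation": [0.28, 0.12, 0], "twist": [0, 0, 1]}
    - {"translation": [0.28, 0.12, 0], "twist": [0, 0, 1]}
    - {"translation": [0.28, 0.12, 0], "twist": [0, 0, 1]}
    - {"translation": [0.28, 0.12, 0], "twist": [0, 0, 1]}
    - {"translation": [0.28, 0.12, 0], "twist": [0, 0, 1]}
    - {"translation": [0.28, 0.12, 0], "twist": [0, 0, 1]}

```text
time: 25.3
ee_pos: [0.6152, 0.1333, 0.098]
tcp_rot: [-0.001, 0.394, 0.919, -0.001]
ft_force: [-0.3, 0.8, -0.5]
gripper_width: 0.042
finger_force: 20.0
```

Call:
arm_command:
  targets:
    - {"translation": [0, 0, 0], "twist": [0, 0, 1]}
    - {"translation": [0, 0, 0], "twist": [0, 0, 1]}
    - {"translation": [0, 0, 0], "twist": [0, 0, 1]}
    - {"translation": [0, 0, 0], "twist": [0, 0, 1]}
    - {"translation": [0, 0, 0], "twist": [0, 0, 1]}
    - {"translation": [0, 0, 0], "twist": [0, 0, 1]}
    - {"translation": [0, 0, 0], "twist": [0, 0, 1]}
    - {"translation": [0, 0, 0], "twist": [0, 0, 0]}
    - {"translation": [0, 0, 0], "twist": [0, 0, 0]}

```text
time: 26.2
ee_pos: [0.6151, 0.1331, 0.0987]
tcp_rot: [-0.001, 0.102, 0.995, -0.0]
ft_force: [-0.5, -0.5, -0.8]
gripper_width: 0.0417
finger_force: 20.0
```

The tray picks from E and F suggest the tray lies a few mm nearer. I'll redo the joint fit with these and the grasp positions as anchors.

```bash
cat > ba2.py <<'E'
from ba import *
for n in "EFGH": C[n]=json.load(open(f"pics/{n}.json"))
N=None
BX["tray"][1].update({"E":[N,(474,60),(628,88),N],"F":[(232,76),N,N,(381,110)],"H":[(431,97),N,N,(614,88)]})
BX["rack"][1].update({"F":[N,(262,143),(366,143),N]})
BX["deep"][1].update({"H":[(277,157.5),N,N,(344,157.5)]})
caps["jar"]["E"]=(314.5,212);caps["shaker"]["G"]=(313,211)
anch=dict(jar=(.4655,None),shaker=(.444,None),deep=(.448,None))
def f(v,full=False):
    b=v[:7];cc={k:adj(c,b) for k,c in C.items()};cc|=FX;i=7;e=[b[:3]/.003,b[3:6]/.01,[b[6]/.01]];per={}
    for k in names:
        p=v[i:i+3];i+=3
        if k in BX:
            L,o=BX[k];q=[]
            for n,x in o.items():
                pr=proj(cc[n],place(p,L))
                q+=[(pr[j]-x[j])/1.5 for j in range(4) if x[j] is not None]
        else: q=[(proj(cc[n],[p[0],p[1],H[k]])[0]-x)/(2 if n in FX else 1.) for n,x in (caps[k]|fx.get(k,{})).items()]+[[p[2]]]
        if k in anch: q.append([(p[0]-anch[k][0])/.001])
        per[k]=np.concatenate(q);e.append(per[k])
    return per if full else np.concatenate(e)
s=least_squares(f,s.x,x_scale=[.001]*7+[.01]*24,loss="soft_l1");print("bias",s.x[:7].round(4),s.cost);BIAS=s.x[:7]
P={k:s.x[7+3*i:10+3*i] for i,k in enumerate(names)}
if __name__=="__main__":
  for k in names: print(k,P[k].round(4),f(s.x,True)[k].round(1).tolist())
  for k,l in(("tray",(0,.063)),("tray",(0,-.068)),("rack",(0,.068)),("rack",(0,-.068))): print(k,l,place(P[k],np.array([[*l,0]]))[0].round(4))
E
python3 ba2.py|tail -13
```

```text
bias [-0.0006  0.0015 -0.0088 -0.0018  0.0019  0.0018  0.0006] 182.97236066185195
tray [ 0.6271  0.201  -0.2101] [-0.3, -0.9, -0.6, -0.7, -1.7, 1.4, 0.3, -0.4, -0.5, -0.5, 1.2, -0.4, -0.9, 0.9, -0.5, -2.8, 4.9, -6.1, -1.4, -2.1, 0.4, 1.2, 0.4, 0.3, 1.4, 0.6, -1.1, -3.0]
rack [ 0.6084 -0.0475 -0.0053] [-0.5, -0.1, 0.3, -0.1, 0.1, -0.0, -1.2, 0.1, 0.2, -0.4, -5.7, 0.3, -2.8, 0.3, 2.8, 0.4, -1.4, -0.6, 1.0, -0.4]
deep [ 0.4488  0.0642 -0.2777] [1.5, 0.5, 1.6, -0.8, 1.5, -0.8, 1.4, -1.1, 1.0, -0.2, 0.9, 1.2, -0.3, -0.8, -1.6, 2.9, 2.0, 66.1, -1.7, 65.6, 0.8]
slim [ 0.4373 -0.1943 -0.3072] [-0.2, -0.7, -0.7, 0.0, 0.2, 0.5, 0.6, 0.1]
jar [ 0.4649  0.2158 -0.    ] [0.7, 0.3, -0.7, 1.5, -0.2, 0.1, -0.4, -0.1, -0.7, -0.5, -0.0, -0.6]
bottle [ 0.4669  0.3377 -0.    ] [-1.1, -0.5, 1.0, 0.8, -0.2, 0.3, -0.0]
shaker [ 0.4434 -0.0586  0.    ] [-0.3, -0.2, -0.3, 1.7, 0.1, -0.3, -0.2, 0.5, -0.7, -0.4, 0.0, -0.6]
rjar [ 0.6047 -0.0452  0.    ] [0.9, -0.2, -1.0, 0.4, -0.6, -0.1, 0.0]
tray (0, 0.063) [0.6403 0.2626 0.    ]
tray (0, -0.068) [0.613  0.1345 0.    ]
rack (0, 0.068) [0.6088 0.0205 0.    ]
rack (0, -0.068) [ 0.608  -0.1155  0.    ]
```

```bash
sed -i 's/"H":\[(277,157.5),N,N,(344,157.5)\]/"H":[N,(277,157.5),(344,157.5),N]/' ba2.py; python3 ba2.py|tail -13|cut -c1-60
```

```text
bias [-0.0009  0.0012 -0.0076 -0.0017  0.0019  0.0019 -0.002
tray [ 0.6268  0.201  -0.2101] [-0.1, -0.9, -0.5, -0.7, -1.6
rack [ 0.6081 -0.0475 -0.0053] [-0.4, -0.2, 0.5, -0.1, 0.3, 
deep [ 0.4484  0.0621 -0.2844] [0.7, 0.4, 0.8, -0.7, 0.5, -0
slim [ 0.4369 -0.1946 -0.3073] [-0.2, -0.7, -0.7, 0.0, 0.2, 
jar [0.4647 0.216  0.    ] [1.0, 0.4, -0.3, 1.6, -0.2, 0.3, 
bottle [ 0.4666  0.3374 -0.    ] [-1.1, -0.5, 1.0, 0.8, -0.2
shaker [ 0.4432 -0.0585  0.    ] [-0.0, -0.1, -0.0, 1.8, 0.1
rjar [ 0.6044 -0.0453  0.    ] [1.0, -0.2, -1.0, 0.4, -0.6, 
tray (0, 0.063) [0.6399 0.2626 0.    ]
tray (0, -0.068) [0.6126 0.1345 0.    ]
rack (0, 0.068) [0.6084 0.0205 0.    ]
rack (0, -0.068) [ 0.6077 -0.1155  0.    ]
```

Call:
arm_command:
  targets:
    - {"translation": [-0.04, 0.03, -0.2], "twist": [0, 0, 0]}
    - {"translation": [0, 0, -0.25], "twist": [0, 0, 0]}
    - {"translation": [0, 0, -0.25], "twist": [0, 0, 0]}
    - {"translation": [0, 0, -0.25], "twist": [0, 0, 0]}
    - {"translation": [0, 0, -0.25], "twist": [0, 0, 0]}
    - {"translation": [0, 0, -0.1], "twist": [0, 0, 0]}
    - {"translation": [0, 0, 0], "twist": [0, 0, 0]}
    - {"translation": [0, 0, 0], "twist": [0, 0, 0]}

```text
time: 27.0
ee_pos: [0.6141, 0.1347, 0.0352]
tcp_rot: [0.0, 0.101, 0.995, 0.0]
ft_force: [0.4, -0.4, -0.6]
gripper_width: 0.0422
finger_force: 20.0
```

Call:
arm_command:
  targets:
    - {"translation": [0, 0, -0.04], "twist": [0, 0, 0]}
    - {"translation": [0, 0, -0.04], "twist": [0, 0, 0]}
    - {"translation": [0, 0, 0], "twist": [0, 0, 0]}
    - {"translation": [0, 0, 0], "twist": [0, 0, 0]}

```text
time: 27.4
ee_pos: [0.6139, 0.1347, 0.0312]
tcp_rot: [0.0, 0.101, 0.995, 0.0]
ft_force: [0.0, 0.7, -0.6]
gripper_width: 0.042
finger_force: 20.0
```

Call:
arm_command:
  targets:
    - {"translation": [0, 0, -0.03], "twist": [0, 0, 0]}
    - {"translation": [0, 0, 0], "twist": [0, 0, 0]}
    - {"translation": [0, 0, 0], "twist": [0, 0, 0]}

```text
time: 27.7
ee_pos: [0.6137, 0.1346, 0.0295]
tcp_rot: [-0.0, 0.101, 0.995, -0.0]
ft_force: [1.0, 0.3, -0.8]
gripper_width: 0.0417
finger_force: 20.0
```

Call:
arm_command:
  targets:
    - {"translation": [0, 0, -0.01], "twist": [0, 0, 0]}
    - {"translation": [0, 0, 0], "twist": [0, 0, 0]}
    - {"translation": [0, 0, 0], "twist": [0, 0, 0]}

```text
time: 28.0
ee_pos: [0.6139, 0.1347, 0.0291]
tcp_rot: [0.0, 0.101, 0.995, -0.0]
ft_force: [0.2, -0.1, 0.6]
gripper_width: 0.0417
finger_force: 20.0
```

Seated. Release, then go to the slim carton while turning -96°.

Call:
arm_command:
  targets:
    - {"translation": [0, 0, 0], "twist": [0, 0, 0]}
    - {"translation": [0, 0, 0], "twist": [0, 0, 0]}
    - {"translation": [0, 0, 0], "twist": [0, 0, 0]}
    - {"translation": [0, 0, 0], "twist": [0, 0, 0]}
    - {"translation": [0, 0, 0], "twist": [0, 0, 0]}
    - {"translation": [0, 0, 0.2], "twist": [0, 0, 0]}
    - {"translation": [0, 0, 0.4], "twist": [0, 0, 0]}
    - {"translation": [0, 0, 0.6], "twist": [0, 0, 0]}
    - {"translation": [0, 0, 0.6], "twist": [0, 0, 0]}
    - {"translation": [0, 0, 0.6], "twist": [0, 0, 0]}
  fingers: -1

```text
time: 29.0
ee_pos: [0.6138, 0.1347, 0.151]
tcp_rot: [0.0, 0.101, 0.995, 0.0]
ft_force: [0.3, 0.7, -0.0]
gripper_width: 0.0867
finger_force: 0.0
```

Call:
arm_command:
  targets:
    - {"translation": [-0.18, -0.33, 0], "twist": [0, 0, -0.96]}
    - {"translation": [-0.18, -0.33, 0], "twist": [0, 0, -0.96]}
    - {"translation": [-0.18, -0.33, 0], "twist": [0, 0, -0.96]}
    - {"translation": [-0.18, -0.33, 0], "twist": [0, 0, -0.96]}
    - {"translation": [-0.18, -0.33, 0], "twist": [0, 0, -0.96]}
    - {"translation": [-0.18, -0.33, 0], "twist": [0, 0, -0.96]}
    - {"translation": [-0.18, -0.33, 0], "twist": [0, 0, -0.96]}
    - {"translation": [-0.18, -0.33, 0], "twist": [0, 0, -0.96]}
    - {"translation": [-0.18, -0.33, 0], "twist": [0, 0, -0.96]}
    - {"translation": [-0.18, -0.33, 0], "twist": [0, 0, -0.96]}

```text
time: 30.0
ee_pos: [0.5236, -0.031, 0.1499]
tcp_rot: [0.0, 0.498, 0.867, 0.0]
ft_force: [0.2, 0.0, -0.4]
gripper_width: 0.0872
finger_force: 0.0
```

Call:
arm_command:
  targets:
    - {"translation": [-0.18, -0.33, 0], "twist": [0, 0, -0.96]}
    - {"translation": [-0.18, -0.33, 0], "twist": [0, 0, -0.96]}
    - {"translation": [-0.18, -0.33, 0], "twist": [0, 0, -0.96]}
    - {"translation": [-0.18, -0.33, 0], "twist": [0, 0, -0.96]}
    - {"translation": [-0.18, -0.33, 0], "twist": [0, 0, -0.96]}
    - {"translation": [-0.18, -0.33, 0], "twist": [0, 0, -0.96]}
    - {"translation": [-0.18, -0.33, 0], "twist": [0, 0, -0.96]}
    - {"translation": [-0.18, -0.33, -0.3], "twist": [0, 0, -0.96]}
    - {"translation": [-0.18, -0.33, -0.3], "twist": [0, 0, -0.96]}
    - {"translation": [-0.12, -0.32, -0.3], "twist": [0, 0, -0.96]}
    - {"translation": [0, 0, 0], "twist": [0, 0, 0]}
    - {"translation": [0, 0, 0], "twist": [0, 0, 0]}

```text
time: 31.2
ee_pos: [0.4369, -0.1949, 0.1046]
tcp_rot: [0.0, 0.807, 0.591, 0.0]
ft_force: [0.3, 0.8, 0.7]
gripper_width: 0.087
finger_force: 0.0
```

```bash
python3 snap.py K; python3 - <<'E'|tail -8
from ba2 import *
c=json.load(open("pics/K.json"));im=cv2.imread("pics/K.png");a=adj(c,BIAS)
st=r.read_state();M=rot(st["tcp_rot"]);p0=np.array(st["ee_pos"])
# blue bands: rectify the plane z=.016 in tool coords (1 px = .5 mm), print blue-ness profiles
hsv=cv2.cvtColor(im,cv2.COLOR_BGR2HSV);m=cv2.inRange(hsv,(95,70,40),(130,255,255));m[222:]=0
n,l,stt,ce=cv2.connectedComponentsWithStats(m)
for i in range(1,n):
    if stt[i,4]>60: print("blob",stt[i].tolist(),ce[i].round(1).tolist())
pr=lambda xt,yt:proj(a,(p0+M[:,0]*xt+M[:,1]*yt)*[1,1,0]+[0,0,.016])[0].round(1).tolist()
print("expect corners far",pr(.033,-.018),pr(.033,.018),"near",pr(-.033,-.018),pr(-.033,.018))
g=cv2.cvtColor(im,cv2.COLOR_BGR2GRAY);print("row205",g[202:209,260:372:2].mean(0).round().astype(int).tolist());print("col314",g[130:222:2,300:328].mean(1).round().astype(int).tolist())
E
```

```text
31.25 [ 0.43738286 -0.19477303  0.10501402] [[0.3, 0.954, 0.001], [0.954, -0.3, -0.0], [0.0, 0.001, -1.0]] [-5.84107867e-01 -1.12557984e-02  2.01005364e+00  3.74248610e-04
  1.14174109e+00 -2.79054538e-01]
shaker [ 0.4457 -0.0593  0.    ] [-0.2, -0.3, 0.1, 0.9, -0.1, 0.5, -0.7, -0.7, 0.0]
rjar [ 0.6075 -0.0458  0.    ] [1.3, -0.5, -1.5, 0.8, -0.2, -0.2, 0.0]
bias [-0.0009  0.0012 -0.0076 -0.0017  0.0019  0.0019 -0.0023] 48.33318929615019
blob [291, 156, 7, 66, 358] [293.9, 187.8]
blob [330, 156, 9, 66, 533] [333.5, 188.2]
expect corners far [290.6, 154.0] [339.9, 154.0] near [292.2, 238.7] [338.4, 238.6]
row205 [215, 214, 215, 215, 214, 214, 214, 214, 212, 210, 212, 211, 206, 203, 188, 150, 85, 72, 77, 109, 131, 131, 131, 123, 107, 108, 126, 124, 108, 110, 107, 110, 115, 130, 118, 79, 70, 70, 70, 92, 126, 130, 130, 130, 130, 130, 130, 130, 130, 130, 130, 130, 129, 130, 130, 130]
col314 [129, 129, 129, 129, 129, 129, 129, 130, 130, 129, 122, 91, 112, 129, 131, 130, 130, 130, 130, 130, 130, 129, 125, 114, 119, 117, 112, 118, 117, 114, 118, 113, 114, 115, 121, 113, 115, 118, 122, 118, 115, 118, 130, 149, 159, 174]
```

The blue band edges (columns 291 to 338, far end at row 156) match the expected slim carton outline to within about 1 mm. Descending to grip.

Call:
arm_command:
  targets:
    - {"translation": [0, 0, -0.4], "twist": [0, 0, 0]}
    - {"translation": [0, 0, -0.4], "twist": [0, 0, 0]}
    - {"translation": [0, 0, -0.4], "twist": [0, 0, 0]}
    - {"translation": [0, 0, -0.4], "twist": [0, 0, 0]}
    - {"translation": [0, 0, -0.2], "twist": [0, 0, 0]}
    - {"translation": [0, 0, -0.1], "twist": [0, 0, 0]}
    - {"translation": [0, 0, -0.06], "twist": [0, 0, 0]}
    - {"translation": [0, 0, 0], "twist": [0, 0, 0]}
    - {"translation": [0, 0, 0], "twist": [0, 0, 0]}

```text
time: 32.15
ee_pos: [0.4375, -0.1952, 0.0069]
tcp_rot: [0.001, 0.807, 0.591, 0.0]
ft_force: [-0.4, -0.0, 0.3]
gripper_width: 0.087
finger_force: 0.0
```

Call:
arm_command:
  targets:
    - {"translation": [0, 0, -0.02], "twist": [0, 0, 0]}
    - {"translation": [0, 0, 0], "twist": [0, 0, 0]}
    - {"translation": [0, 0, 0], "twist": [0, 0, 0]}
    - {"translation": [0, 0, 0], "twist": [0, 0, 0]}
    - {"translation": [0, 0, 0], "twist": [0, 0, 0]}
    - {"translation": [0, 0, 0], "twist": [0, 0, 0]}
    - {"translation": [0, 0, 0], "twist": [0, 0, 0]}
    - {"translation": [0, 0, 0], "twist": [0, 0, 0]}
    - {"translation": [0, 0, 0], "twist": [0, 0, 0]}
  fingers: 1
  force: 20

```text
time: 33.05
ee_pos: [0.4368, -0.1949, 0.005]
tcp_rot: [-0.0, 0.807, 0.591, -0.0]
ft_force: [-0.8, -0.3, -0.5]
gripper_width: 0.0356
finger_force: 20.0
```

Call:
arm_command:
  targets:
    - {"translation": [0, 0, 0.2], "twist": [0, 0, 0]}
    - {"translation": [0, 0, 0.3], "twist": [0, 0, 0]}
    - {"translation": [0, 0, 0.4], "twist": [0, 0, 0]}
    - {"translation": [0, 0, 0.5], "twist": [0, 0, 0]}
    - {"translation": [0, 0, 0.6], "twist": [0, 0, 0]}
    - {"translation": [0, 0, 0.6], "twist": [0, 0, 0]}
    - {"translation": [0, 0, 0.4], "twist": [0, 0, 0]}
    - {"translation": [0, 0, 0], "twist": [0, 0, 0]}
    - {"translation": [0, 0, 0], "twist": [0, 0, 0]}

```text
time: 33.95
ee_pos: [0.4369, -0.1949, 0.1553]
tcp_rot: [0.0, 0.807, 0.591, 0.0]
ft_force: [-0.0, 0.1, 0.6]
gripper_width: 0.0361
finger_force: 20.0
```

Call:
arm_command:
  targets:
    - {"translation": [0.18, 0.33, 0], "twist": [0, 0, 0.96]}
    - {"translation": [0.18, 0.33, 0], "twist": [0, 0, 0.96]}
    - {"translation": [0.18, 0.33, 0], "twist": [0, 0, 0.96]}
    - {"translation": [0.18, 0.33, 0], "twist": [0, 0, 0.96]}
    - {"translation": [0.18, 0.33, 0], "twist": [0, 0, 0.96]}
    - {"translation": [0.18, 0.33, 0], "twist": [0, 0, 0.96]}
    - {"translation": [0.18, 0.33, 0], "twist": [0, 0, 0.96]}
    - {"translation": [0.18, 0.33, 0], "twist": [0, 0, 0.96]}
    - {"translation": [0.18, 0.33, 0], "twist": [0, 0, 0.96]}
    - {"translation": [0.18, 0.33, 0], "twist": [0, 0, 0.96]}

```text
time: 34.95
ee_pos: [0.5257, -0.0288, 0.1528]
tcp_rot: [-0.002, 0.495, 0.869, -0.001]
ft_force: [0.3, -0.2, 0.2]
gripper_width: 0.0358
finger_force: 20.0
```

Call:
arm_command:
  targets:
    - {"translation": [0.18, 0.33, 0], "twist": [0, 0, 0.96]}
    - {"translation": [0.18, 0.33, 0], "twist": [0, 0, 0.96]}
    - {"translation": [0.18, 0.33, 0], "twist": [0, 0, 0.96]}
    - {"translation": [0.18, 0.33, 0], "twist": [0, 0, 0.96]}
    - {"translation": [0.18, 0.33, 0], "twist": [0, 0, 0.96]}
    - {"translation": [0.18, 0.33, 0], "twist": [0, 0, 0.96]}
    - {"translation": [0.18, 0.33, 0], "twist": [0, 0, 0.96]}
    - {"translation": [0.18, 0.33, 0], "twist": [0, 0, 0.96]}
    - {"translation": [0.18, 0.33, 0], "twist": [0, 0, 0.96]}
    - {"translation": [0.1, 0.32, 0], "twist": [0, 0, 0.96]}
    - {"translation": [0, 0, 0], "twist": [0, 0, 0]}
    - {"translation": [0, 0, 0], "twist": [0, 0, 0]}

```text
time: 36.15
ee_pos: [0.6116, 0.1345, 0.1531]
tcp_rot: [-0.002, 0.101, 0.995, -0.001]
ft_force: [-0.5, -0.2, -0.7]
gripper_width: 0.0356
finger_force: 20.0
```

Call:
arm_command:
  targets:
    - {"translation": [0, 0, -0.3], "twist": [0, 0, 0]}
    - {"translation": [0, 0, -0.4], "twist": [0, 0, 0]}
    - {"translation": [0, 0, -0.4], "twist": [0, 0, 0]}
    - {"translation": [0, 0, -0.4], "twist": [0, 0, 0]}
    - {"translation": [0, 0, -0.3], "twist": [0, 0, 0]}
    - {"translation": [0, 0, -0.1], "twist": [0, 0, 0]}
    - {"translation": [0, 0, 0], "twist": [0, 0, 0]}
    - {"translation": [0, 0, 0], "twist": [0, 0, 0]}

```text
time: 36.95
ee_pos: [0.6134, 0.1345, 0.0608]
tcp_rot: [0.001, 0.101, 0.995, 0.0]
ft_force: [1.0, -0.4, -0.1]
gripper_width: 0.0355
finger_force: 20.0
```

Call:
arm_command:
  targets:
    - {"translation": [0, 0, -0.05], "twist": [0, 0, 0]}
    - {"translation": [0, 0, -0.05], "twist": [0, 0, 0]}
    - {"translation": [0, 0, -0.02], "twist": [0, 0, 0]}
    - {"translation": [0, 0, 0], "twist": [0, 0, 0]}
    - {"translation": [0, 0, 0], "twist": [0, 0, 0]}

```text
time: 37.45
ee_pos: [0.6128, 0.1347, 0.0541]
tcp_rot: [0.0, 0.101, 0.995, 0.0]
ft_force: [0.3, 0.1, -0.6]
gripper_width: 0.0357
finger_force: 20.0
```

Call:
arm_command:
  targets:
    - {"translation": [0, 0, -0.02], "twist": [0, 0, 0]}
    - {"translation": [0, 0, 0], "twist": [0, 0, 0]}
    - {"translation": [0, 0, 0], "twist": [0, 0, 0]}

```text
time: 37.75
ee_pos: [0.6129, 0.1347, 0.054]
tcp_rot: [0.0, 0.101, 0.995, -0.0]
ft_force: [-2.1, -0.4, 5.9]
gripper_width: 0.0354
finger_force: 20.0
```

Call:
arm_command:
  targets:
    - {"translation": [0, 0, 0], "twist": [0, 0, 0]}
    - {"translation": [0, 0, 0], "twist": [0, 0, 0]}
    - {"translation": [0, 0, 0], "twist": [0, 0, 0]}
    - {"translation": [0, 0, 0], "twist": [0, 0, 0]}
    - {"translation": [0, 0, 0], "twist": [0, 0, 0]}
    - {"translation": [0, 0, 0], "twist": [0, 0, 0]}
    - {"translation": [0, 0, 0.2], "twist": [0, 0, 0]}
    - {"translation": [0, 0, 0.4], "twist": [0, 0, 0]}
    - {"translation": [0, 0, 0.6], "twist": [0, 0, 0]}
    - {"translation": [0, 0, 0.6], "twist": [0, 0, 0]}
  fingers: -1

```text
time: 38.75
ee_pos: [0.6125, 0.1346, 0.1443]
tcp_rot: [-0.0, 0.101, 0.995, -0.0]
ft_force: [-0.3, 0.5, 0.1]
gripper_width: 0.0868
finger_force: 0.0
```

Call:
arm_command:
  targets:
    - {"translation": [-0.3, 0.4, 0], "twist": [0, 0, 0]}
    - {"translation": [-0.3, 0.4, 0], "twist": [0, 0, 0]}
    - {"translation": [-0.3, 0.4, 0], "twist": [0, 0, 0]}
    - {"translation": [-0.29, 0.4, 0], "twist": [0, 0, 0]}
    - {"translation": [-0.29, 0.4, 0], "twist": [0, 0, 0]}
    - {"translation": [-0.29, 0.41, 0], "twist": [0, 0, 0]}
    - {"translation": [-0.29, 0.41, 0], "twist": [0, 0, 0]}
    - {"translation": [-0.29, 0.41, 0], "twist": [0, 0, 0]}
    - {"translation": [-0.29, 0.41, 0], "twist": [0, 0, 0]}
    - {"translation": [-0.29, 0.41, 0], "twist": [0, 0, 0]}
    - {"translation": [0, 0, 0], "twist": [0, 0, 0]}
    - {"translation": [0, 0, 0], "twist": [0, 0, 0]}

```text
time: 39.95
ee_pos: [0.4664, 0.3375, 0.1438]
tcp_rot: [0.001, 0.1, 0.995, 0.0]
ft_force: [0.0, 1.0, 0.7]
gripper_width: 0.0872
finger_force: 0.0
```

```bash
python3 snap.py L; python3 - <<'E'|tail -3
from ba2 import *
c=json.load(open("pics/L.json"));im=cv2.imread("pics/L.png");a=adj(c,BIAS)
g=cv2.cvtColor(im,cv2.COLOR_BGR2GRAY)
e=proj(a,[[P["bottle"][0],P["bottle"][1],.101]])[0];rr=354*.024/(a["xyz"][2]-.101);print("expected cap",e.round(1),rr.round(1))
b=cv2.HoughCircles(cv2.medianBlur(g[:225],3),cv2.HOUGH_GRADIENT,1,30,param1=60,param2=12,minRadius=int(rr-5),maxRadius=int(rr+7))
print(None if b is None else b[0][:5].tolist());
E
```

```text
40.0 [0.46675258 0.33692485 0.14361888] [[-0.98, 0.2, 0.001], [0.2, 0.98, -0.0], [-0.001, 0.0, -1.0]] [ 4.88562780e-01  1.71794009e-01  1.73561563e+00 -5.14240339e-04
  1.23340557e+00 -8.80617426e-01]
bias [-0.0009  0.0012 -0.0076 -0.0017  0.0019  0.0019 -0.0023] 48.33318929615019
expected cap [316.1 217.9] 40.1
[[318.5, 220.5, 38.599998474121094], [529.5, 137.5, 38.5]]
```

The detected cap (318,220) matches the expected position. Descending on the bottle.

Call:
arm_command:
  targets:
    - {"translation": [0, 0.02, -0.35], "twist": [0, 0, 0]}
    - {"translation": [0, 0, -0.35], "twist": [0, 0, 0]}
    - {"translation": [0, 0, -0.35], "twist": [0, 0, 0]}
    - {"translation": [0, 0, -0.35], "twist": [0, 0, 0]}
    - {"translation": [0, 0, -0.35], "twist": [0, 0, 0]}
    - {"translation": [0, 0, -0.28], "twist": [0, 0, 0]}
    - {"translation": [0, 0, 0], "twist": [0, 0, 0]}
    - {"translation": [0, 0, 0], "twist": [0, 0, 0]}

```text
time: 40.8
ee_pos: [0.4667, 0.3377, 0.0417]
tcp_rot: [-0.0, 0.101, 0.995, -0.0]
ft_force: [0.5, 0.8, 0.3]
gripper_width: 0.0869
finger_force: 0.0
```

Call:
arm_command:
  targets:
    - {"translation": [0, 0, 0], "twist": [0, 0, 0]}
    - {"translation": [0, 0, 0], "twist": [0, 0, 0]}
    - {"translation": [0, 0, 0], "twist": [0, 0, 0]}
    - {"translation": [0, 0, 0], "twist": [0, 0, 0]}
    - {"translation": [0, 0, 0], "twist": [0, 0, 0]}
    - {"translation": [0, 0, 0], "twist": [0, 0, 0]}
    - {"translation": [0, 0, 0], "twist": [0, 0, 0]}
    - {"translation": [0, 0, 0], "twist": [0, 0, 0]}
  fingers: 1
  force: 25

```text
time: 41.6
ee_pos: [0.4665, 0.3384, 0.0418]
tcp_rot: [0.0, 0.101, 0.995, 0.0]
ft_force: [-0.6, 0.8, 2.6]
gripper_width: 0.0525
finger_force: 25.0
```

Call:
arm_command:
  targets:
    - {"translation": [0, 0, 0.2], "twist": [0, 0, 0]}
    - {"translation": [0, 0, 0.2], "twist": [0, 0, 0]}
    - {"translation": [0, 0, 0.3], "twist": [0, 0, 0]}
    - {"translation": [0, 0, 0.4], "twist": [0, 0, 0]}
    - {"translation": [0, 0, 0.4], "twist": [0, 0, 0]}
    - {"translation": [0, 0, 0], "twist": [0, 0, 0]}
    - {"translation": [0, 0, 0], "twist": [0, 0, 0]}

```text
time: 42.3
ee_pos: [0.4668, 0.3383, 0.1174]
tcp_rot: [0.001, 0.101, 0.995, 0.0]
ft_force: [-0.3, 0.6, -1.5]
gripper_width: 0.0524
finger_force: 24.9
```

Call:
arm_command:
  targets:
    - {"translation": [0.34, -0.15, 0], "twist": [0, 0, 0]}
    - {"translation": [0.34, -0.15, 0], "twist": [0, 0, 0]}
    - {"translation": [0.34, -0.15, 0], "twist": [0, 0, 0]}
    - {"translation": [0.35, -0.15, 0], "twist": [0, 0, 0]}
    - {"translation": [0.35, -0.15, 0], "twist": [0, 0, 0]}
    - {"translation": [0.35, -0.15, 0], "twist": [0, 0, 0]}
    - {"translation": [0.35, -0.15, 0], "twist": [0, 0, 0]}
    - {"translation": [0.35, -0.15, 0], "twist": [0, 0, 0]}
    - {"translation": [0.35, -0.15, 0], "twist": [0, 0, 0]}
    - {"translation": [0.35, -0.16, 0], "twist": [0, 0, 0]}
    - {"translation": [0, 0, 0], "twist": [0, 0, 0]}
    - {"translation": [0, 0, 0], "twist": [0, 0, 0]}

```text
time: 43.5
ee_pos: [0.6402, 0.2615, 0.1154]
tcp_rot: [-0.001, 0.102, 0.995, -0.0]
ft_force: [-0.7, 0.6, -2.2]
gripper_width: 0.0527
finger_force: 24.9
```

Call:
arm_command:
  targets:
    - {"translation": [0, 0, -0.25], "twist": [0, 0, 0]}
    - {"translation": [0, 0, -0.25], "twist": [0, 0, 0]}
    - {"translation": [0, 0, -0.25], "twist": [0, 0, 0]}
    - {"translation": [0, 0, -0.25], "twist": [0, 0, 0]}
    - {"translation": [0, 0, -0.2], "twist": [0, 0, 0]}
    - {"translation": [0, 0, -0.1], "twist": [0, 0, 0]}
    - {"translation": [0, 0, 0], "twist": [0, 0, 0]}
    - {"translation": [0, 0, 0], "twist": [0, 0, 0]}

```text
time: 44.3
ee_pos: [0.6401, 0.2628, 0.0519]
tcp_rot: [0.0, 0.101, 0.995, 0.0]
ft_force: [1.1, -0.4, -0.6]
gripper_width: 0.0523
finger_force: 24.9
```

Call:
arm_command:
  targets:
    - {"translation": [0, 0, -0.04], "twist": [0, 0, 0]}
    - {"translation": [0, 0, -0.04], "twist": [0, 0, 0]}
    - {"translation": [0, 0, 0], "twist": [0, 0, 0]}
    - {"translation": [0, 0, 0], "twist": [0, 0, 0]}

```text
time: 44.7
ee_pos: [0.6398, 0.2626, 0.0476]
tcp_rot: [0.0, 0.101, 0.995, 0.0]
ft_force: [-0.2, 0.5, -0.7]
gripper_width: 0.0526
finger_force: 24.9
```

Call:
arm_command:
  targets:
    - {"translation": [0, 0, -0.03], "twist": [0, 0, 0]}
    - {"translation": [0, 0, 0], "twist": [0, 0, 0]}
    - {"translation": [0, 0, 0], "twist": [0, 0, 0]}

```text
time: 45.0
ee_pos: [0.6398, 0.2627, 0.046]
tcp_rot: [-0.0, 0.101, 0.995, -0.0]
ft_force: [0.5, -0.7, -0.4]
gripper_width: 0.0522
finger_force: 24.9
```

Call:
arm_command:
  targets:
    - {"translation": [0, 0, -0.02], "twist": [0, 0, 0]}
    - {"translation": [0, 0, 0], "twist": [0, 0, 0]}
    - {"translation": [0, 0, 0], "twist": [0, 0, 0]}

```text
time: 45.3
ee_pos: [0.6401, 0.2626, 0.0459]
tcp_rot: [0.0, 0.101, 0.995, -0.0]
ft_force: [-2.6, -1.0, 6.0]
gripper_width: 0.0525
finger_force: 25.0
```

Call:
arm_command:
  targets:
    - {"translation": [0, 0, 0], "twist": [0, 0, 0]}
    - {"translation": [0, 0, 0], "twist": [0, 0, 0]}
    - {"translation": [0, 0, 0], "twist": [0, 0, 0]}
    - {"translation": [0, 0, 0], "twist": [0, 0, 0]}
    - {"translation": [0, 0, 0], "twist": [0, 0, 0]}
    - {"translation": [0, 0, 0.2], "twist": [0, 0, 0]}
    - {"translation": [0, 0, 0.4], "twist": [0, 0, 0]}
    - {"translation": [0, 0, 0.6], "twist": [0, 0, 0]}
    - {"translation": [0, 0, 0.6], "twist": [0, 0, 0]}
    - {"translation": [0, 0, 0.6], "twist": [0, 0, 0]}
    - {"translation": [0, 0, 0.6], "twist": [0, 0, 0]}
  fingers: -1

```text
time: 46.4
ee_pos: [0.6399, 0.2627, 0.1973]
tcp_rot: [0.0, 0.101, 0.995, 0.0]
ft_force: [0.3, 0.0, 0.7]
gripper_width: 0.0866
finger_force: 0.0
```

Call:
arm_command:
  targets:
    - {"translation": [0.1, -0.3, 0.25], "twist": [0, 0, 0]}
    - {"translation": [0.1, -0.3, 0.25], "twist": [0, 0, 0]}
    - {"translation": [0.1, -0.3, 0.25], "twist": [0, 0, 0]}
    - {"translation": [0.1, -0.3, 0.25], "twist": [0, 0, 0]}
    - {"translation": [0.1, -0.3, 0.25], "twist": [0, 0, 0]}
    - {"translation": [0, -0.3, 0.25], "twist": [0, 0, 0]}
    - {"translation": [0, -0.3, 0.25], "twist": [0, 0, 0]}
    - {"translation": [0, -0.3, 0.25], "twist": [0, 0, 0]}
    - {"translation": [0, 0, 0], "twist": [0, 0, 0]}
    - {"translation": [0, 0, 0], "twist": [0, 0, 0]}

```text
time: 47.4
ee_pos: [0.6649, 0.1425, 0.2955]
tcp_rot: [0.0, 0.101, 0.995, 0.0]
ft_force: [0.6, -0.4, 0.4]
gripper_width: 0.0869
finger_force: 0.0
```

```bash
python3 snap.py Z; python3 - <<'E'|tail -18
from ba2 import *
c=json.load(open("pics/Z.json"));im=cv2.imread("pics/Z.png");a=adj(c,BIAS);g=cv2.cvtColor(im,cv2.COLOR_BGR2GRAY)
exp=dict(bottle=(.640,.2626,.105,.024),jar=(.6107,.0196,.117,.0205),shaker=(.610,-.1164,.088,.0205),rjar=(.6044,-.0453,.117,.0205))
for k,(x,y,z,ra) in exp.items():
    e=proj(a,[[x,y,z]])[0];rr=354*ra/(a["xyz"][2]-z);u0,v0=int(max(e[0]-rr-15,0)),int(max(e[1]-rr-15,0));w=int(2*rr+30)
    b=cv2.HoughCircles(cv2.medianBlur(g[v0:v0+w,u0:u0+w],3),cv2.HOUGH_GRADIENT,1,30,param1=60,param2=8,minRadius=int(rr-4),maxRadius=int(rr+4))
    print(k,"exp",e.round(),"seen",None if b is None else [(q[:2]+[u0,v0]).round().tolist() for q in b[0][:2]], None if b is None else back(a,b[0][0][:2]+[u0,v0],z).round(3))
hsv=cv2.cvtColor(im,cv2.COLOR_BGR2HSV)
for nm,lo,hi,z in(("blue",(95,70,40),(130,255,255),.065),("orange",(8,120,90),(25,255,255),.049)):
    m=cv2.inRange(hsv,lo,hi);m[222:]=0;n,l,st,ce=cv2.connectedComponentsWithStats(m)
    print(nm,[(st[i].tolist(),back(a,ce[i],z)[:2].round(3).tolist()) for i in range(1,n) if st[i,4]>40])
pl=lambda hx,hy,z:proj(a,place((.613,.1347,-.2101+np.pi/2),box(hx,hy,z))).round().tolist()
print("slim exp",pl(.018,.033,.065),"deep",pl(.021,.035,.049))
E
```

```text
47.45 [0.6645185  0.14298187 0.29466899] [[-0.98, 0.2, -0.001], [0.2, 0.98, 0.0], [0.001, 0.0, -1.0]] [ 9.57775013e-02  3.18629220e-01  1.27456200e+00  5.19312979e-04
  1.54893474e+00 -1.27326742e+00]
  free: [ 0.4371 -0.1942 -0.3046 -0.0073] cost 1.9  fixed z: [ 0.4359 -0.1913 -0.3039] 2.2
bias [-0.0018  0.0025 -0.0018 -0.0072  0.0015  0.0048 -0.0124] 29.203489038867158
tray [ 0.6318  0.2005 -0.2025] 0.7
rack [ 0.6115 -0.0475 -0.0082] 1.0
deep [ 0.4523  0.0608 -0.2844] 0.9
slim [ 0.4404 -0.1956 -0.3113] 0.4
jar [ 0.4674  0.2141 -0.    ] [0.3, -0.3, -0.6, 0.2, -0.3, -0.6, -0.7, -0.8, -0.0]
bottle [ 0.4707  0.3362 -0.    ] [-1.1, -0.3, 1.3, 0.3, 0.1, -0.3, -0.0]
shaker [ 0.4457 -0.0593  0.    ] [-0.2, -0.3, 0.1, 0.9, -0.1, 0.5, -0.7, -0.7, 0.0]
rjar [ 0.6075 -0.0458  0.    ] [1.3, -0.5, -1.5, 0.8, -0.2, -0.2, 0.0]
bias [-0.0009  0.0012 -0.0076 -0.0017  0.0019  0.0019 -0.0023] 48.33318929615019
bottle exp [427. 126.] seen [[428.0, 126.0], [460.0, 156.0]] [0.64  0.263 0.105]
jar exp [181. 147.] seen [[180.0, 146.0], [150.0, 122.0]] [0.609 0.02  0.117]
shaker exp [ 69. 169.] seen [[66.0, 166.0], [64.0, 136.0]] [ 0.607 -0.118  0.088]
rjar exp [116. 154.] seen [[114.0, 154.0]] [ 0.604 -0.048  0.117]
blue [([282, 91, 5, 61, 217], [0.607, 0.119]), ([308, 91, 5, 61, 297], [0.613, 0.148])]
orange [([594, 0, 14, 37, 343], [0.568, 0.476])]
slim exp [[283.0, 152.0], [282.0, 92.0], [315.0, 92.0], [314.0, 153.0]] deep [[281.0, 152.0], [280.0, 90.0], [318.0, 91.0], [317.0, 153.0]]
```

All placements match their expected image positions to within about 3 px. Handing in.

```bash
python3 -c "
from rig import r
print(r.close_job())"
```

```text
the job is handed in; nothing more can be done
None
```

I placed all five items and handed the job in at about 47 s of the 136 s allowed; the hand-in returned no verdict, but a last camera check put the bottle, both rack items, the rack jar and the slim carton within about 3 mm of their intended spots, with the deep carton (hidden under the slim one), the scoop and the teaspoon not separately measured.

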